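# Reload the insulation-test carrier, bar it and send it to the test station

## Task

Slide the empty orange carrier back to the loading station (right-hand stop, yellow mark), lay its retaining bar aside along the blue mat, and then push every black sleeve on the bench down onto the carrier's brass spigots, one to a spigot, flange down and fully home; any spigots will do. Next lay the bar back over them, seated in the notches of both end supports and roughly centred, and only then slide the carrier along its rail until it clicks into the test station (pointer level with the green mark), sleeves and bar still in place. Leave the tools and other things on the bench where they are.

Things in the scene. Friction and masses are not known exactly. Their poses are not given: they have to be found in the camera images.
- carrier (a joint): The orange carrier's position along its rail, m: 0 at the right-hand stop, the loading station (yellow mark), growing towards +y of the carrier (robot's left) to a stop at 0.24. The test station, where it starts, is at 0.200: a sprung plunger clicks between two bumps on the carrier's rear edge. Sliding takes about 2 N, up to 4 N more into or out of the click. It cannot turn or lift.
- pointer (a point): White pointer at the middle of the carrier's rear (+x) edge, on its top. At the test station it stands level with the green mark on the base and the plunger of the white block behind the rail. The carrier's plate is 90 x 340 x 16 mm, its top level, 40 mm above the table; axes: x away from the robot, y along the rail, z up.
- spigot0 (a point): Foot of a brass spigot on the carrier's top face, on the spigot's axis; axes are the carrier's (y along the rail, z up). The spigot is a round post 20 mm across, 34 mm tall, its top 9 mm tapering to 12 mm across. Four alike stand in a row along the carrier's y, 62 mm apart (-93, -31, +31, +93 mm from its middle).
- spigot1 (a point): Foot of a brass spigot on the carrier's top face, on the spigot's axis; axes are the carrier's (y along the rail, z up). The spigot is a round post 20 mm across, 34 mm tall, its top 9 mm tapering to 12 mm across. Four alike stand in a row along the carrier's y, 62 mm apart (-93, -31, +31, +93 mm from its middle).
- spigot2 (a point): Foot of a brass spigot on the carrier's top face, on the spigot's axis; axes are the carrier's (y along the rail, z up). The spigot is a round post 20 mm across, 34 mm tall, its top 9 mm tapering to 12 mm across. Four alike stand in a row along the carrier's y, 62 mm apart (-93, -31, +31, +93 mm from its middle).
- spigot3 (a point): Foot of a brass spigot on the carrier's top face, on the spigot's axis; axes are the carrier's (y along the rail, z up). The spigot is a round post 20 mm across, 34 mm tall, its top 9 mm tapering to 12 mm across. Four alike stand in a row along the carrier's y, 62 mm apart (-93, -31, +31, +93 mm from its middle).
- bar_seat (a point): Midway between the carrier's two aluminium end supports, level with the floors of their notches, 50 mm above the carrier's top; axes are the carrier's. The supports stand 150 mm either way along y and are 16 mm thick (y), 45 mm across (x), with a notch 25 mm wide (x) and 18 mm deep, flared at its open top.
- push_post (a point): Centre of the top of the red push post at the middle of the carrier's robot side, 68 mm in front of the row of spigots: an upright block 16 mm (x) by 20 mm (y, along the rail), standing 59 mm above the carrier's top. It moves with the carrier and can be pinched from above.
- sleeve0: Black plastic insulating sleeve (coil former), 50 g, open at both ends: a tube 34 mm outside, 24 mm bore, 45 mm tall in all, with a square flange 46 x 46 x 6 mm at its foot. Origin at the centre of its underside (flange face), z up along the bore. Starts upright, flange down, on the green mat (1 mm of look only). None when this run does not have it.
- sleeve1: Black plastic insulating sleeve (coil former), 50 g, open at both ends: a tube 34 mm outside, 24 mm bore, 45 mm tall in all, with a square flange 46 x 46 x 6 mm at its foot. Origin at the centre of its underside (flange face), z up along the bore. Starts upright, flange down, on the green mat (1 mm of look only). None when this run does not have it.
- sleeve2: Black plastic insulating sleeve (coil former), 50 g, open at both ends: a tube 34 mm outside, 24 mm bore, 45 mm tall in all, with a square flange 46 x 46 x 6 mm at its foot. Origin at the centre of its underside (flange face), z up along the bore. Starts upright, flange down, on the green mat (1 mm of look only). None when this run does not have it.
- sleeve3: Black plastic insulating sleeve (coil former), 50 g, open at both ends: a tube 34 mm outside, 24 mm bore, 45 mm tall in all, with a square flange 46 x 46 x 6 mm at its foot. Origin at the centre of its underside (flange face), z up along the bore. Starts upright, flange down, on the green mat (1 mm of look only). None when this run does not have it.
- bar: Retaining bar, 0.22 kg: a flat aluminium bar 350 mm long (its y), 20 mm wide (x) and 10 mm thick (z), with a red grip block at its middle 24 mm wide (x), 40 mm long (y) and 36 mm high measured from the bar's underside, with which it is flush. Origin at the middle of its underside. Starts laid in the carrier's two notches, grip block up.
- mat_bar: Blue mat on the bench, 130 mm (x) by 370 mm (y), flat (look only, its surface is the table top); origin at its centre.
- screwdriver: Screwdriver lying on the table, not to be disturbed.
- brush: Brush lying on the table, not to be disturbed.
- dispenser: Dispenser bottle 56 mm across, 110 mm tall, not to be disturbed.
- tape: Roll of yellow tape 76 mm across, 19 mm high, lying flat, not to be disturbed.
- pin_cup: Small blue bowl 70 mm across, 45 mm high, not to be disturbed.
- wrench: Wrench lying on the table, not to be disturbed.
Things that resemble listed ones, but are neither listed nor needed, are in the scene too. Leave any turquoise look-alike of the sleeve3 alone.

How it is judged:
By the outcome, as a careful person would: the job done as asked, in the order asked, and still so for the second after the job is handed in, with the robot touching nothing.
Of sleeve0, sleeve1, sleeve2, sleeve3 only 2 to 4 are there at a start; the rules pass over those that are not, and their reading is None.
At some moment in a run one of sleeve0, sleeve1, sleeve2, sleeve3, bar may be knocked a few centimetres aside while the robot is not near it.
Once in a run the grip may slacken for a moment while it holds something.
It also fails if it takes over 210 s, if anything falls off the work surface, if the arm or the gripper's body presses on something with over 40 N, if the wrist force passes 120 N, or if a joint passes its speed limit or range.

## Robot

A 7-joint arm with a two-finger parallel gripper is mounted at the origin on the work surface. World frame = base frame: x ahead of the robot, y to its left, z up, the work surface at z = 0. Lengths are in m, angles in rad, forces in N, time in s.
With the tool pointing down it reaches from about 0.425 to 0.95 m from the base axis. Payload 16.7 kg.
Tool frame: the origin (TCP) lies on the centre line of the jaws, within the pads' length; the fingertips stand 22 mm ahead of it and the grasp point (between the pads) lies 3 mm ahead of it; z points along the fingers, y is the line along which they close (so a half turn about z gives the same grasp; the last joint's range is limited). The gripper opens to 94 mm and grips with 3 to 60 N. Pads are 16 mm wide; open, the fingers measure 119 mm over their backs; the gripper's body (75 mm by 177 mm) begins 78 mm behind the grasp point.
Start: joints at [1.06, 0.426, 0.074, 1.606, -0.034, 1.111, -0.067], TCP at [0.238, -0.632, 0.227] pointing down, gripper open.
Joint ranges: [-2.85, 2.85], [-0.5, 2.14], [-1.23, 1.37], [0.21, 2.46], [-1.02, 4.16], [0.16, 2.05], [-2.73, 2.73]. Speed limits (rad/s): [1.89, 1.89, 2.39, 2.39, 3.01, 3.01, 3.01].

## Interface

Orientations are given as [roll, pitch, yaw] about the fixed x, y, z axes, in that order (R = Rz(yaw) Ry(pitch) Rx(roll)).
In Python, from rig import arm gives the robot as it stands. The module is installed in compiled form; this text tells all that it offers.
- The arm moves only by the tool jog_arm, never from a script. Its argument "motion" is a list of rows, each a list of 7 numbers: the shift along the tool's x, y, z in cm, then the turn, a rotation vector about the tool's x, y, z in rad, then the closure, from 0 (fully open) to 1 (shut). In form: [[tx, ty, tz, wx, wy, wz, fingers], ...]. A call has 1 to 5 rows; each row is the pose to reach, as a shift and turn from the pose commanded when the call began, along the tool's axes at that moment; what a row does not reach only later rows make up. A row lasts 1/8 s, in which the tool goes at most 62.5 mm and 10.7 degrees, less where a joint would pass 70% of its speed; a pose out of reach is approached as far as the arm can. A call with a gripper value outside its range is refused whole. The fingers move at their own pace and stop on an object; "newtons" is the grip in N (left out, the last holds). Time passes only in rows, so rows that repeat a pose let the fingers close. It gives the time, the measured TCP pose, the force, the opening and the grip force at its end, in the units of the state.
- arm.state(): the state, without advancing time (a new reading comes with each control period).
- arm.grab_frame(name): name is "scene" or "top" or "wrist"; returns a dict with "img" (420x560x3 uint8, blue, green, red), "fx", "fy", "cx", "cy" (pixels), "world_to_cam" (4x4, takes a point from world to camera coordinates). Camera axes: x right, y down, z forward; pixel columns grow to the right and rows downward; lengths in m; the calibration is good to about 2 mm. The wrist camera is an equidistant fisheye: a pixel r from the principal point sees the ray r / f radians off the axis. A picture is of the moment at which its call begins. There is no depth.
- arm.finish_job(): hands the job in; it is judged then, once.
Trained networks look in a picture, given as the dict that the camera call returned (one of the last four; its "shot" number tells which), for a name from the list of things; names that differ only in an ending like _2 or _b are one class to them, and where a whole thing is asked for, a point or a joint stands for the part that bears it (a point fixed in the world has none). Each returns a list of dicts, best first, with "confidence" (0 to 1); they miss things now and then, are a little off and sometimes report something else, mostly with a low value. They report only what shows in the picture. A call takes as long as a camera call. They do not tell look-alikes from the thing itself.
- arm.outline_of(picture, thing): "pixels" (420x560 bool, what is visible of it) and "rect" ([left, top, right, bottom] in pixels, round what is visible of it).
The state is a dict: "clock": time; "joint_positions": joint angles; "qvel": joint speeds; "tau": joint torques, N m; "tool_pos": TCP position; "orientation": TCP orientation; "force": force on the tool from outside, world axes, zero at the start; "moment": the same for the moment, N m; "gripper_width": finger opening in m; "gripper_force": force on a finger pad.
Only numpy, scipy, OpenCV 4.12 (cv2) and the standard library are available. Lean on these libraries where they do the work, as an engineer would, in place of code of your own. Each camera call takes 0.05 s, during which the arm holds its last target. There are 200 camera calls.

## Working session

There is one attempt and no reset: what is moved stays moved. The work goes in short steps, Python scripts to look and compute and a tool call to move; the robot and the scene stay as the last step left them, time stands still between calls to the robot, and variables do not carry over. Pictures are saved under pics/ and viewed, at most 14 in all, crops included, and the job is handed in when it is done.

Besides the shell and the picture viewer there is one more tool, called after "Call:" by a JSON object that holds its "name" and its "arguments". jog_arm: Moves the arm, as the interface text tells. Its arguments: {"type":"object","properties":{"motion":{"type":"array","items":{"type":"array","items":{"type":"number"}}},"newtons":{"type":"number"}},"required":["motion"]}

```bash
mkdir -p pics; cat > h.py <<'E'
import numpy as np, cv2
from rig import arm
from scipy.spatial.transform import Rotation as R
def px2w(p,u,v,z):
    T=np.linalg.inv(p["world_to_cam"]); d=np.array([(u-p["cx"])/p["fx"],(v-p["cy"])/p["fy"],1.])
    d=T[:3,:3]@d; o=T[:3,3]; return o+d*(z-o[2])/d[2]
def w2px(p,X):
    c=(p["world_to_cam"]@np.append(X,1))[:3]; return np.array([p["fx"]*c[0]/c[2]+p["cx"],p["fy"]*c[1]/c[2]+p["cy"]])
def st():
    s=arm.state(); print("t",round(s["clock"],2),"tcp",np.round(s["tool_pos"],4),"rpy",np.round(s["orientation"],3),"F",np.round(s["force"],1),"w",round(s["gripper_width"],4),"gf",round(s["gripper_force"],1)); return s
E
python3 - <<'E'
from h import *
s=st(); print(R.from_euler('xyz',s["orientation"]).as_matrix().round(3))
p=arm.grab_frame("top"); q=arm.grab_frame("scene")
cv2.imwrite("pics/top.png",cv2.resize(p["img"],(800,600),interpolation=cv2.INTER_CUBIC)); cv2.imwrite("pics/scene.png",cv2.resize(q["img"],(800,600),interpolation=cv2.INTER_CUBIC))
for n,z in [("sleeve0",.045),("bar",.1),("mat_bar",0),("push_post",.099),("spigot0",.07),("pointer",.04),("dispenser",.1),("tape",.02),("pin_cup",.04),("brush",0),("screwdriver",0),("wrench",0)]:
    for d in arm.outline_of(p,n):
        m=d["pixels"]; v,u=np.nonzero(m); print(n,round(d["confidence"],2),np.round(d["rect"]),"c",u.mean().round(1),v.mean().round(1),px2w(p,u.mean(),v.mean(),z).round(4))
T=np.linalg.inv(p["world_to_cam"]);print(T.round(3),p["fx"])
T=np.linalg.inv(q["world_to_cam"]);print(T.round(3))
E
```

```text
t 0.0 tcp [ 0.2381 -0.6312  0.2268] rpy [-3.14   0.     0.361] F [-0.1 -0.  -0.6] w 0.094 gf 0.0
[[ 0.936  0.353 -0.001]
 [ 0.353 -0.936  0.001]
 [-0.    -0.001 -1.   ]]
sleeve0 0.71 [199. 217. 213. 231.] c 205.7 220.0 [0.4433 0.2263 0.045 ]
sleeve0 0.7 [171. 199. 188. 213.] c 181.3 204.4 [0.4913 0.3056 0.045 ]
sleeve0 0.58 [219. 195. 236. 208.] c 227.1 201.9 [0.5024 0.1606 0.045 ]
sleeve0 0.55 [176. 284. 193. 302.] c 184.7 292.6 [0.2149 0.2829 0.045 ]
sleeve0 0.5 [246. 214. 264. 232.] c 254.6 223.8 [0.4341 0.0715 0.045 ]
bar 0.86 [185. 151. 301. 161.] c 239.5 154.2 [0.6443 0.1212 0.1   ]
bar 0.47 [345. 257. 407. 274.] c 381.1 266.4 [ 0.3068 -0.3162  0.1   ]
mat_bar 0.65 [292. 190. 405. 238.] c 348.5 214.1 [ 0.4769 -0.2299  0.    ]
push_post 0.67 [185. 143. 296. 186.] c 240.2 161.9 [0.6201 0.1185 0.099 ]
spigot0 0.7 [185. 140. 297. 184.] c 241.0 162.3 [0.6257 0.1181 0.07  ]
spigot0 0.3 [173. 198. 187. 213.] c 181.3 204.1 [0.4888 0.3007 0.07  ]
pointer 0.89 [187. 145. 292. 186.] c 239.6 162.2 [0.6326 0.125  0.04  ]
tape 0.73 [414. 233. 438. 253.] c 423.8 241.8 [ 0.3904 -0.4666  0.02  ]
pin_cup 0.59 [107. 191. 127. 209.] c 116.0 199.9 [0.5023 0.5151 0.04  ]
pin_cup 0.22 [415. 233. 440. 256.] c 425.3 242.3 [ 0.3873 -0.4662  0.04  ]
brush 0.73 [347. 258. 408. 274.] c 383.2 266.0 [ 0.3119 -0.3413  0.    ]
screwdriver 0.75 [159. 258. 219. 272.] c 198.1 262.4 [0.311  0.2517 0.    ]
screwdriver 0.25 [268. 216. 280. 274.] c 274.3 244.3 [0.3741 0.0083 0.    ]
wrench 0.6 [266. 214. 282. 272.] c 274.9 244.3 [0.3742 0.0064 0.    ]
[[ 0.021 -0.992  0.126  0.244]
 [-1.    -0.02   0.009 -0.011]
 [-0.007 -0.127 -0.992  1.745]
 [ 0.     0.     0.     1.   ]] 542.7170398473496
[[-0.522  0.584 -0.621  1.419]
 [ 0.852  0.341 -0.396  0.621]
 [-0.02  -0.736 -0.676  1.125]
 [ 0.     0.     0.     1.   ]]
```

View pics/top.png

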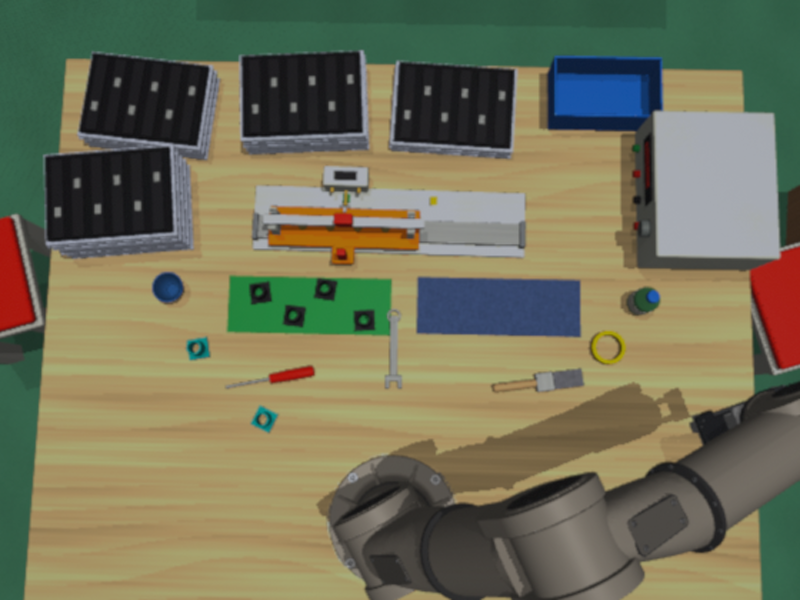

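View pics/scene.png

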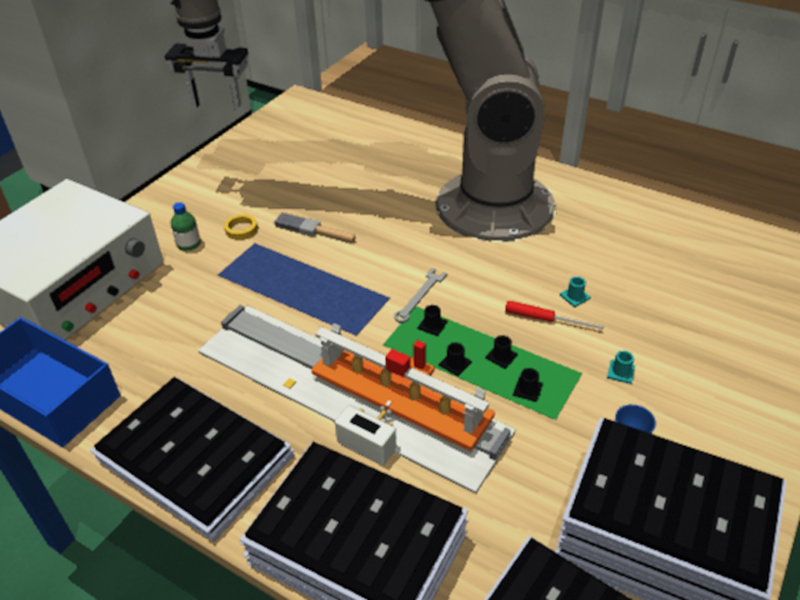

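The top view shows four black sleeves on the green mat at (260,293), (325,289), (294,316) and (364,320) in the 800x600 picture. Turquoise look-alikes stand off the mat at (198,348) and (264,419), and I will leave those alone. The carrier is at the test station with the bar on it, the push post is at (343,256), and the blue mat is at (498,307).

```bash
cat > m.py <<'E'
from h import *
p=arm.grab_frame("top"); im=p["img"].astype(int); b,g,r=im[...,0],im[...,1],im[...,2]
red=((r>130)&(g<60)&(b<60)).astype(np.uint8)
n,l,s,c=cv2.connectedComponentsWithStats(red[130:190,170:320])
for i in range(1,n):
    if s[i,4]>5: print("red",s[i],c[i]+[170,130],px2w(p,*(c[i]+[170,130]),.099).round(4),px2w(p,*(c[i]+[170,130]),.126).round(4))
def ang(m,z):
    cs=cv2.findContours(m.astype(np.uint8),0,2)[0]; k=max(cs,key=cv2.contourArea); bx=cv2.boxPoints(cv2.minAreaRect(k))
    w=np.array([px2w(p,*q,z)[:2] for q in bx]); print(w.round(3).tolist(), w.mean(0).round(4))
    a=w[1]-w[0]; c=w[2]-w[1]; a=a if np.hypot(*a)>np.hypot(*c) else c; print("yaw of long vs +y",round(float(np.arctan(-a[0]/a[1])),4))
ang((b>80)&(b>1.4*r)&(b>1.2*g)&(np.arange(420)[:,None]>170)&(np.arange(420)[:,None]<250)&(np.arange(560)>280)&(np.arange(560)<412),0)
ang((r>150)&(g>60)&(g<150)&(b<60)&(np.arange(420)[:,None]<190)&(np.arange(560)>170)&(np.arange(560)<310),.04)
d=[x for x in arm.outline_of(p,"bar") if x["confidence"]>.6]
ang(d[0]["pixels"],.1)
E
python3 m.py
```

```text
red [64 19 13  7 75] [239.69333333 152.42666667] [0.6502 0.121  0.099 ] [0.6435 0.1188 0.126 ]
red [65 44  7  5 27] [238.18518519 175.92592593] [0.5759 0.1234 0.099 ] [0.5704 0.1212 0.126 ]
[[0.414, -0.047], [0.539, -0.047], [0.539, -0.415], [0.414, -0.412]] [ 0.4764 -0.2305]
yaw of long vs +y 0.0002
[[0.566, 0.29], [0.637, 0.291], [0.633, -0.044], [0.562, -0.043]] [0.5997 0.1233]
yaw of long vs +y -0.0122
[[0.632, 0.294], [0.661, 0.294], [0.661, -0.054], [0.632, -0.054]] [0.6465 0.1199]
yaw of long vs +y -0.0018
```

Call:
{"name": "jog_arm", "arguments": {"motion": [[5,-4,0,0,0,0.15,0.3],[10,-8,0,0,0,0.3,0.3],[15,-12,0,0,0,0.361,0.3],[20,-16,0,0,0,0.361,0.3],[24,-19,0,0,0,0.361,0.3]]}}

```text
clock: 1.42
tool_pos: [0.3967, -0.367, 0.2278]
orientation: [3.141, -0.001, 0.0]
force: [1.0, -0.5, -0.2]
gripper_width: 0.0662
gripper_force: 0.0
```

Call:
{"name": "jog_arm", "arguments": {"motion": [[3,-6,0,0,0,0,0.3],[6,-12,0,0,0,0,0.3],[9,-18,0,0,0,0,0.3],[12,-24,0,0,0,0,0.3],[15,-30,0,0,0,0,0.3]]}}

```text
clock: 2.05
tool_pos: [0.5363, -0.0877, 0.2279]
orientation: [3.141, -0.001, -0.001]
force: [0.9, -0.7, 0.5]
gripper_width: 0.0658
gripper_force: 0.0
```

Call:
{"name": "jog_arm", "arguments": {"motion": [[0,-6,0,0,0,0,0.3],[0,-12,0,0,0,0,0.3],[0,-18,0,0,0,0,0.3],[0,-19,0,0,0,0,0.3],[0,-19,0,0,0,0,0.3]]}}

```text
clock: 2.68
tool_pos: [0.5356, 0.1005, 0.2275]
orientation: [3.141, 0.0, 0.001]
force: [-0.4, -0.1, -0.4]
gripper_width: 0.0656
gripper_force: 0.0
```

```bash
python3 - <<'E'
from h import *
s=st(); p=arm.grab_frame("wrist"); cv2.imwrite("pics/w1.png",p["img"]); print(p["fx"],p["cx"],p["cy"],np.linalg.inv(p["world_to_cam"]).round(3))
E
```

```text
t 2.67 tcp [0.5356 0.1005 0.2275] rpy [3.141e+00 0.000e+00 1.000e-03] F [-0.4 -0.1 -0.4] w 0.0656 gf 0.0
325.19226210127806 278.488841894446 206.46834418198878 [[ 0.001 -0.972 -0.237  0.605]
 [-1.    -0.    -0.002  0.101]
 [ 0.001  0.237 -0.972  0.385]
 [ 0.     0.     0.     1.   ]]
```

View pics/w1.png

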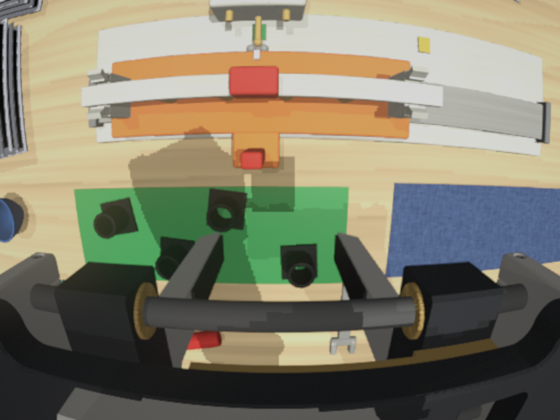

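The wrist view shows the post top at (252,158), the grip block at (254,80), the pointer at (257,52), and the four black sleeves at (110,220), (225,210), (175,258) and (300,265). I'll measure the post, block and sleeves from this frame.

```bash
cat >> h.py <<'E'
def f2w(p,u,v,z):
    T=np.linalg.inv(p["world_to_cam"]); x=np.array([u-p["cx"],v-p["cy"]]); r=np.hypot(*x)+1e-9; t=r/p["fx"]
    d=T[:3,:3]@np.array([*(np.sin(t)*x/r),np.cos(t)]); o=T[:3,3]; return o+d*(z-o[2])/d[2]
def w2f(p,X):
    c=(p["world_to_cam"]@np.append(X,1))[:3]; r=np.hypot(c[0],c[1])+1e-9; t=np.arctan2(r,c[2]); return np.array([p["cx"],p["cy"]])+p["fx"]*t*c[:2]/r
def comps(m,a=15):
    n,l,s,c=cv2.connectedComponentsWithStats(m.astype(np.uint8)); return [(s[i],c[i],l==i) for i in range(1,n) if s[i,4]>a]
def red(p):
    im=p["img"].astype(int); return (im[...,2]>110)&(im[...,1]<70)&(im[...,0]<70)
E
python3 - <<'E'
from h import *
p=arm.grab_frame("wrist"); im=p["img"].astype(int)
top=(im[...,2]>185)&(im[...,1]<70)&(im[...,0]<70)
for s,c,m in comps(red(p)): print(s,c.round(1),f2w(p,*c,.099).round(4),f2w(p,*c,.126).round(4))
for s,c,m in comps(top): print("top",s,f2w(p,*c,.099).round(4),f2w(p,*c,.126).round(4))
o=(im[...,2]>190)&(im[...,1]>80)&(im[...,1]<170)&(im[...,0]<70)
s,c,m=max(comps(o),key=lambda t:t[0][4]); print(s)
for col in (130,160,190,220,300,330,360,390):
    v=np.nonzero(m[:,col])[0]; print(col,f2w(p,col,v.min(),.04)[:2].round(4),f2w(p,col,v.max(),.024)[:2].round(4))
for d in arm.outline_of(p,"sleeve0"):
    v,u=np.nonzero(d["pixels"]); print(round(d["confidence"],2),np.round(d["rect"]),f2w(p,u.mean(),v.mean(),.02).round(3))
E
```

```text
[231  93  45   5  93] [253.7  94.5] [0.6357 0.1207 0.099 ] [0.6328 0.1188 0.126 ]
[242 149  21  18 110] [255.5 153.3] [0.5838 0.1195 0.099 ] [0.5859 0.1176 0.126 ]
[188 333  31  16 381] [203.3 340.5] [0.3846 0.182  0.099 ] [0.4054 0.1742 0.126 ]
top [188 339  12  10  82] [0.3787 0.1937 0.099 ] [0.4001 0.1848 0.126 ]Traceback (most recent call last):
  File "<stdin>", line 7, in <module>
ValueError: max() iterable argument is empty
```

```bash
python3 - <<'E'
from h import *
p=arm.grab_frame("wrist"); im=p["img"].astype(int); b,g,r=im[...,0],im[...,1],im[...,2]
print(im[158,252],im[80,254],im[125,160],im[152,252])
h=cv2.cvtColor(p["img"],cv2.COLOR_BGR2HSV).astype(int)
redm=((h[...,0]<5)|(h[...,0]>174))&(h[...,1]>150)&(h[...,2]>90)
for s,c,m in comps(redm):
    t=m&(r>=170); v,u=np.nonzero(t)
    if len(u): print(s,"bright c",u.mean().round(1),v.mean().round(1),u.min(),u.max(),v.min(),v.max(),f2w(p,u.mean(),v.mean(),.099).round(4),f2w(p,u.mean(),v.mean(),.126).round(4))
o=(h[...,0]>=8)&(h[...,0]<16)&(h[...,1]>200)&(r>150)
s,c,m=max(comps(o),key=lambda t:t[0][4]); print(s)
for col in (130,160,190,220,300,330,360,390):
    v=np.nonzero(m[:,col])[0]; print(col,f2w(p,col,v.min(),.04)[:2].round(4),f2w(p,col,v.max(),.024)[:2].round(4))
for d in arm.outline_of(p,"sleeve0"):
    v,u=np.nonzero(d["pixels"]); print(round(d["confidence"],2),np.round(d["rect"]),f2w(p,u.mean(),v.mean(),.02).round(3))
E
```

```text
[ 75  88 209] [ 82  92 209] [ 86 151 210] [ 50  63 165]
[ 227   67   49   29 1325] bright c 250.9 80.2 227 275 67 94 [0.6487 0.1225 0.099 ] [0.6446 0.1203 0.126 ]
[239 152  22  17 348] bright c 249.0 160.4 239 259 153 168 [0.5777 0.1247 0.099 ] [0.5803 0.1223 0.126 ]
[188 332  31  17 415] bright c 193.6 343.8 188 199 338 348 [0.3792 0.1934 0.099 ] [0.4006 0.1845 0.126 ]Traceback (most recent call last):
  File "<stdin>", line 10, in <module>
ValueError: max() iterable argument is empty
```

Call:
{"name": "jog_arm", "arguments": {"motion": [[4.2,-2.4,0,0,0,0,0.3],[4.2,-2.4,6,0,0,0,0.3],[4.2,-2.4,12,0,0,0,0.3],[4.2,-2.4,13.8,0,0,0,0.3],[4.2,-2.4,13.8,0,0,0,0.4]], "newtons": 20}}

```text
clock: 3.45
tool_pos: [0.5777, 0.1236, 0.0896]
orientation: [3.141, 0.001, -0.001]
force: [0.2, -0.0, 0.6]
gripper_width: 0.0591
gripper_force: 0.0
```

Call:
{"name": "jog_arm", "arguments": {"motion": [[0,0,0,0,0,0,1],[0,0,0,0,0,0,1],[0,0,0,0,0,0,1],[0,0,0,0,0,0,1],[0,0,0,0,0,0,1]]}}

```text
clock: 4.08
tool_pos: [0.5779, 0.1245, 0.09]
orientation: [-3.141, -0.001, -0.0]
force: [-2.2, -0.6, 7.0]
gripper_width: 0.0197
gripper_force: 20.0
```

Call:
{"name": "jog_arm", "arguments": {"motion": [[0,2,0,0,0,0,1],[0,6,0,0,0,0,1],[0,10,0,0,0,0,1],[0,14,0,0,0,0,1],[0,18,0,0,0,0,1]]}}

```text
clock: 4.7
tool_pos: [0.5761, -0.0563, 0.0899]
orientation: [-3.141, 0.003, -0.0]
force: [-10.0, 3.6, 14.4]
gripper_width: 0.02
gripper_force: 20.0
```

Call:
{"name": "jog_arm", "arguments": {"motion": [[0,1,0,0,0,0,1],[0,1.5,0,0,0,0,1],[0,2,0,0,0,0,1],[0,2.3,0,0,0,0,1],[0,2.3,0,0,0,0,1]]}}

```text
clock: 5.32
tool_pos: [0.5761, -0.0755, 0.0898]
orientation: [-3.139, 0.003, 0.002]
force: [-14.4, 16.1, 17.7]
gripper_width: 0.0197
gripper_force: 19.9
```

Call:
{"name": "jog_arm", "arguments": {"motion": [[0,0,0,0,0,0,0.3],[0,0,0,0,0,0,0.3],[0,0,0,0,0,0,0.3],[0,0,-6,0,0,0,0.3],[-4,0,-12,0,0,0,0.3]]}}

```text
clock: 5.95
tool_pos: [0.5438, -0.0784, 0.2028]
orientation: [-3.141, -0.0, -0.0]
force: [0.1, -1.4, 0.5]
gripper_width: 0.0644
gripper_force: 0.0
```

Call:
{"name": "jog_arm", "arguments": {"motion": [[0,0,-2,0,0,0,0.3],[0,0,-2,0,0,0,0.3],[0,0,-2,0,0,0,0.3]]}}

```text
clock: 6.32
tool_pos: [0.5426, -0.0787, 0.2206]
orientation: [-3.141, 0.001, -0.0]
force: [0.1, -0.8, -0.5]
gripper_width: 0.0658
gripper_force: 0.0
```

```bash
cat > look.py <<'E'
from h import *
import sys
s=st(); p=arm.grab_frame("wrist"); im=p["img"].astype(int); b,g,r=im[...,0],im[...,1],im[...,2]
h=cv2.cvtColor(p["img"],cv2.COLOR_BGR2HSV).astype(int)
redm=((h[...,0]<5)|(h[...,0]>174))&(h[...,1]>130)&(h[...,2]>90)
for s,c,m in comps(redm,60):
    v,u=np.nonzero(m&(r>=185))
    if len(u): print("red",s,"bright c",u.mean().round(1),v.mean().round(1),f2w(p,u.mean(),v.mean(),.099).round(4),f2w(p,u.mean(),v.mean(),.126).round(4))
o=(h[...,0]>=9)&(h[...,0]<18)&(h[...,1]>135)&(r>150)&(np.arange(420)[:,None]<200)
cs=comps(o,200)
if cs:
  m=np.any([c[2] for c in cs],0); P=[]
  for col in range(100,460,6):
    v=np.nonzero(m[:,col])[0]
    if len(v): P.append(f2w(p,col,v.min(),.04)[:2])
  P=np.array(P); k=np.polyfit(P[:,1],P[:,0],1)
  for _ in range(4):
    e=P[:,0]-np.polyval(k,P[:,1]); P=P[abs(e)<max(.002,1.5*np.median(abs(e)))]; k=np.polyfit(P[:,1],P[:,0],1)
  print("rear edge x=k*y+c",k.round(4),len(P),"y range",P[:,1].min().round(4),P[:,1].max().round(4))
for d in arm.outline_of(p,"sleeve0"):
    v,u=np.nonzero(d["pixels"]); print(round(d["confidence"],2),np.round(d["rect"]),f2w(p,u.mean(),v.mean(),.02).round(3))
cv2.imwrite("pics/"+sys.argv[1]+".png",p["img"])
E
python3 look.py w2
```

```text
t 6.33 tcp [ 0.5426 -0.0787  0.2206] rpy [-3.141e+00  1.000e-03 -0.000e+00] F [ 0.1 -0.8 -0.5] w 0.0658 gf 0.0
red [ 257   76   51   30 1434] bright c 282.1 90.0 [ 0.6456 -0.0816  0.099 ] [ 0.6424 -0.0813  0.126 ]
red [264 162  22  18 370] bright c 274.8 165.6 [ 0.5805 -0.0753  0.099 ] [ 0.5836 -0.0756  0.126 ]
rear edge x=k*y+c [0.0101 0.6863] 48 y range -0.2385 0.0848
0.94 [  0. 204.  38. 242.] [0.5   0.307 0.02 ]
0.86 [145. 249. 181. 292.] [0.45  0.067 0.02 ]
0.61 [ 69. 196. 115. 237.] [0.511 0.16  0.02 ]
0.57 [ 55. 241.  76. 273.] [0.455 0.218 0.02 ]
0.47 [209. 282. 230. 360.] [0.35  0.002 0.02 ]
```

View pics/w2.png

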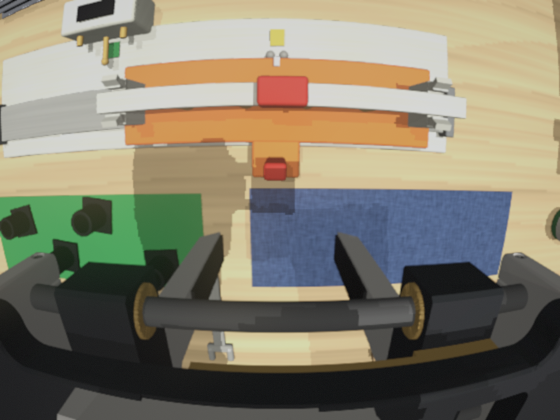

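Call:
{"name": "jog_arm", "arguments": {"motion": [[5,0.2,0,0,0,0,0.3],[10,0.3,0,0,0,0,0.3],[10,0.3,5,0,0,0,0.3],[10,0.3,9.5,0,0,0,0.3],[10,0.3,9.5,0,0,0,0.3]], "newtons": 40}}

```text
clock: 7.05
tool_pos: [0.6426, -0.0812, 0.124]
orientation: [-3.141, 0.002, 0.0]
force: [-0.1, -0.3, 0.9]
gripper_width: 0.0658
gripper_force: 0.0
```

Call:
{"name": "jog_arm", "arguments": {"motion": [[0,0,0,0,0,0,1],[0,0,0,0,0,0,1],[0,0,0,0,0,0,1],[0,0,0,0,0,0,1]]}}

```text
clock: 7.55
tool_pos: [0.6428, -0.0816, 0.1264]
orientation: [-3.142, 0.0, -0.0]
force: [0.2, 0.7, -2.0]
gripper_width: 0.0399
gripper_force: 40.0
```

Call:
{"name": "jog_arm", "arguments": {"motion": [[0,0,-3,0,0,0,1],[0,0,-7,0,0,0,1],[-3,3,-8,0,0,0,1],[-7,7,-8,0,0,0,1],[-11,11,-8,0,0,0,1]]}}

```text
clock: 8.18
tool_pos: [0.5315, -0.1925, 0.2066]
orientation: [3.141, -0.0, 0.0]
force: [0.4, -1.2, -1.7]
gripper_width: 0.0395
gripper_force: 40.0
```

Call:
{"name": "jog_arm", "arguments": {"motion": [[-3,3,0,0,0,0,1],[-5.6,3.9,0,0,0,0,1],[-5.6,3.9,0,0,0,0,1]]}}

```text
clock: 8.55
tool_pos: [0.4752, -0.2317, 0.2067]
orientation: [3.141, 0.0, -0.003]
force: [0.1, 0.9, -1.4]
gripper_width: 0.0398
gripper_force: 40.0
```

Call:
{"name": "jog_arm", "arguments": {"motion": [[0,0,5,0,0,0,1],[0,0,10,0,0,0,1],[0,0,14,0,0,0,1],[0,0,16,0,0,0,1],[0,0,17,0,0,0,1]]}}

```text
clock: 9.18
tool_pos: [0.4773, -0.2297, 0.0354]
orientation: [-3.141, 0.001, 0.001]
force: [-1.8, 3.8, 5.8]
gripper_width: 0.0398
gripper_force: 4.0
```

Call:
{"name": "jog_arm", "arguments": {"motion": [[0,0,0.1,0,0,0,1],[0,0,0.1,0,0,0,1]]}}

```text
clock: 9.43
tool_pos: [0.4775, -0.2306, 0.0363]
orientation: [3.141, -0.001, -0.0]
force: [0.2, -0.2, -1.3]
gripper_width: 0.0399
gripper_force: 40.0
```

Call:
{"name": "jog_arm", "arguments": {"motion": [[0,0,0,0,0,0,0.3],[0,0,0,0,0,0,0.3],[0,0,-5,0,0,0,0.3],[0,0,-11,0,0,0,0.3],[0,0,-17,0,0,0,0.3]]}}

```text
clock: 10.05
tool_pos: [0.4766, -0.2304, 0.2077]
orientation: [3.142, -0.0, -0.0]
force: [0.3, -0.8, -0.2]
gripper_width: 0.0656
gripper_force: 0.0
```

Call:
{"name": "jog_arm", "arguments": {"motion": [[0,-6,-3,0,0,0,0.3],[0,-12,-6,0,0,0,0.3],[0,-18,-6,0,0,0,0.3],[0,-23,-6,0,0,0,0.3],[0,-23,-6,0,0,0,0.3]]}}

```text
clock: 10.68
tool_pos: [0.4768, 0.0035, 0.2662]
orientation: [-3.141, -0.001, 0.006]
force: [-0.1, -1.2, -0.5]
gripper_width: 0.0658
gripper_force: 0.0
```

```bash
python3 look.py w3
```

```text
t 10.68 tcp [0.4768 0.0035 0.2662] rpy [-3.141e+00 -1.000e-03  6.000e-03] F [-0.1 -1.2 -0.5] w 0.0658 gf 0.0
red [348  97  18  14 242] bright c 357.0 103.0 [ 0.5749 -0.0746  0.099 ] [ 0.5725 -0.0681  0.126 ]
red [434 177  30  20 468] bright c 452.3 188.5 [ 0.4894 -0.1914  0.099 ] [ 0.4941 -0.1752  0.126 ]
rear edge x=k*y+c [0.0106 0.6859] 30 y range -0.2243 0.0101
0.97 [209. 193. 246. 233.] [0.444 0.072 0.02 ]
0.75 [ 48. 155.  88. 191.] [0.499 0.307 0.02 ]
0.69 [  9. 234.  40. 267.] [0.373 0.442 0.02 ]
0.63 [100. 187. 129. 228.] [0.449 0.228 0.02 ]
0.57 [138. 140. 179. 175.] [0.511 0.16  0.02 ]
```

View pics/w3.png

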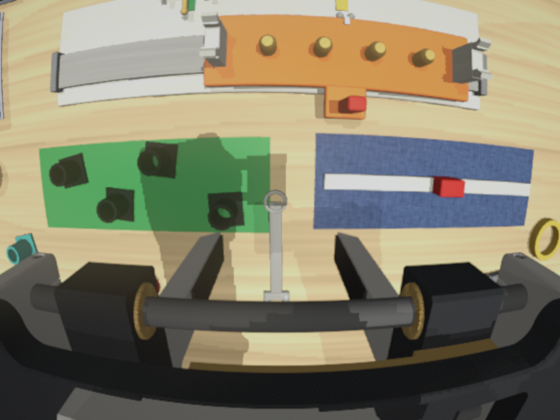

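The view shows the bar lying along the blue mat, the carrier at the yellow mark, and four bare spigots at (268,45), (323,45), (377,50) and (427,57). The four black sleeves are on the green mat at (68,170), (157,158), (115,207) and (225,210). I'll fit the sleeve and spigot models to the frame.

```bash
cat > fit.py <<'E'
from h import *
from scipy.optimize import minimize
A=np.linspace(0,2*np.pi,24,endpoint=False)
def hull(p,P,proj): return cv2.convexHull(np.array([proj(p,q) for q in P],np.float32))
def ring(x,y,r,z): return [(x+r*np.cos(a),y+r*np.sin(a),z) for a in A]
K=4
def draw(shape,hs):
    m=np.zeros((shape[0]*K,shape[1]*K),np.uint8)
    for h in hs: cv2.fillPoly(m,[np.round((h+.5)*K-.5).astype(np.int32)],1)
    return m
def sleeve_h(p,x,y,a,proj,z0=0):
    c,s=np.cos(a),np.sin(a); f=[(x+.023*(c*i-s*j),y+.023*(s*i+c*j),z0+k) for i,j in((1,1),(1,-1),(-1,-1),(-1,1)) for k in(0,.006)]
    return [hull(p,f,proj),hull(p,ring(x,y,.017,z0+.006)+ring(x,y,.017,z0+.045),proj)]
def fit_sleeve(p,x,y,proj=w2f,z0=0,mask=None):
    u,v=proj(p,(x,y,z0+.02)).astype(int); w=34 if proj is w2f else 16
    u0,v0=max(u-w,0),max(v-w,0); im=p["img"][v0:v+w,u0:u+w]
    m=(im.max(2)<75) if mask is None else mask[v0:v+w,u0:u+w]
    m=m.astype(np.uint8); m=cv2.morphologyEx(m,3,np.ones((3,3)))
    n,l,s,c=cv2.connectedComponentsWithStats(m); i=1+np.argmax(s[1:,4]); m=(l==i).astype(np.uint8)
    cs=cv2.findContours(m,0,2)[0]; cv2.drawContours(m,cs,-1,1,-1); M=cv2.resize(m,None,fx=K,fy=K,interpolation=0)
    def cost(q):
        d=draw(m.shape,[h-np.array([u0,v0],np.float32) for h in sleeve_h(p,q[0],q[1],q[2],proj,z0)]); return -(d&M).sum()/max((d|M).sum(),1)
    best=min((minimize(cost,(x,y,a),method="Nelder-Mead",options=dict(initial_simplex=[(x,y,a),(x+.01,y,a),(x,y+.01,a),(x,y,a+.3)],xatol=1e-4,fatol=1e-5)) for a in(-.5,0,.5)),key=lambda r:r.fun)
    q=best.x; q[2]=(q[2]+np.pi/4)%(np.pi/2)-np.pi/4; return q,-best.fun
E
python3 - <<'E'
from fit import *
p=arm.grab_frame("wrist"); ov=cv2.resize(p["img"],None,fx=2,fy=2)
def show(hs,c=(0,255,255)):
    for h in hs: cv2.polylines(ov,[np.round(h*2+.5).astype(np.int32)],True,c,1)
for x,y in [(.444,.072),(.499,.307),(.449,.228),(.511,.16)]:
    q,i=fit_sleeve(p,x,y); print("sleeve",q.round(4),round(i,3)); show(sleeve_h(p,*q,w2f))
th=-.0104
for d in(-.093,-.031,.031,.093):
    x,y=.6406-np.sin(th)*d,-.0762+d; print("spigot",round(x,4),round(y,4))
    show([hull(p,ring(x,y,.01,.04)+ring(x,y,.01,.065)+ring(x,y,.006,.074),w2f)])
cv2.imwrite("pics/ov.png",ov[0:480,60:860])
E
```

```text
sleeve [0.4888 0.1024 0.2041] -0.0
sleeve [0.5446 0.3248 0.2708] -0.0
sleeve [0.5071 0.2299 0.2375] -0.0
sleeve [0.5632 0.1589 0.3708] -0.0
spigot 0.6396 -0.1692
spigot 0.6403 -0.1072
spigot 0.6409 -0.0452
spigot 0.6416 0.0168fit.py:22: RuntimeWarning: overflow encountered in scalar negative
  d=draw(m.shape,[h-np.array([u0,v0],np.float32) for h in sleeve_h(p,q[0],q[1],q[2],proj,z0)]); return -(d&M).sum()/max((d|M).sum(),1)
```

View pics/ov.png

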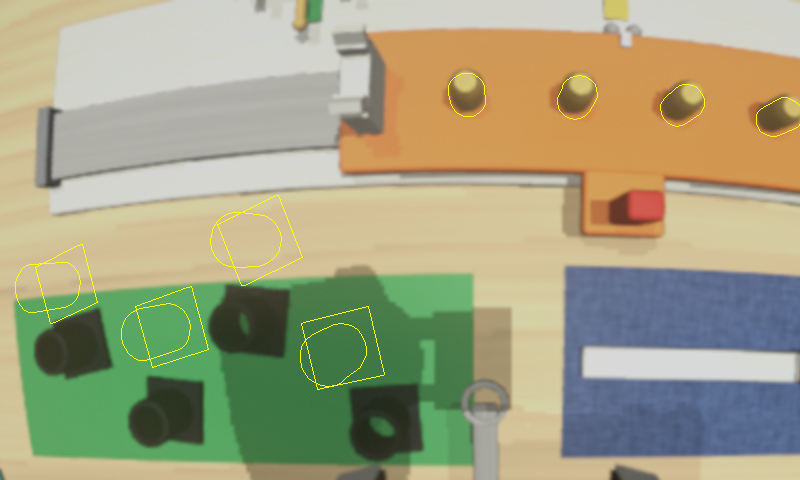

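The spigot overlay matches the picture. The sleeve fit failed on an unsigned negation in my cost function, so I'll fix that and rerun.

```bash
sed -i 's/return -(d&M).sum()\/max/return -float((d\&M).sum())\/max/' fit.py; cat > sl.py <<'E'
from fit import *
import sys
S=[(.444,.072),(.499,.307),(.449,.228),(.511,.16)]
st(); p=arm.grab_frame("wrist"); ov=cv2.resize(p["img"],None,fx=2,fy=2)
for x,y in S:
    q,i=fit_sleeve(p,x-.005,y); print("sleeve",q.round(4),round(i,3))
    for h in sleeve_h(p,*q,w2f): cv2.polylines(ov,[np.round(h*2+.5).astype(np.int32)],True,(0,255,255),1)
cv2.imwrite("pics/ov2.png",ov[240:500,60:600])
E
python3 sl.py
```

```text
t 10.82 tcp [ 0.4769 -0.0012  0.2656] rpy [ 3.141e+00 -0.000e+00 -1.000e-03] F [-0.6 -0.7  0.5] w 0.0658 gf 0.0
sleeve [0.4406 0.0743 0.0664] 0.909
sleeve [0.4977 0.3141 0.1409] 0.844
sleeve [ 0.4464  0.2337 -0.0805] 0.847
sleeve [ 0.5086  0.1637 -0.1049] 0.889
```

View pics/ov2.png

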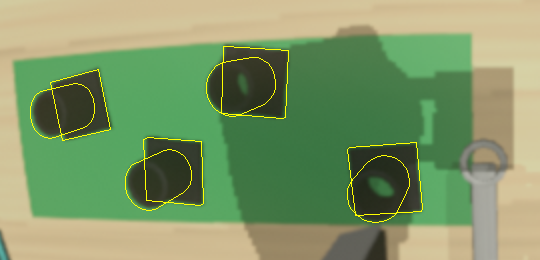

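Call:
{"name": "jog_arm", "arguments": {"motion": [[-1.8,-4,4,0,0,-0.066,0.35],[-3.6,-7.5,8,0,0,-0.066,0.35],[-3.6,-7.5,13,0,0,-0.066,0.35],[-3.6,-7.5,13,0,0,-0.066,0.35],[-3.6,-7.5,13,0,0,-0.066,0.35]], "newtons": 25}}

```text
clock: 11.5
tool_pos: [0.4419, 0.0738, 0.1369]
orientation: [-3.141, -0.001, 0.064]
force: [0.5, -0.1, 0.9]
gripper_width: 0.0613
gripper_force: 0.0
```

```bash
python3 - <<'E'
from fit import *
s=st(); p=arm.grab_frame("wrist"); t=arm.grab_frame("top")
print("wrist",[np.round(a,4) for a in fit_sleeve(p,.4406,.0743)])
for x,y in [(.441,.074),(.498,.314),(.446,.234),(.509,.164)]:
    print("top",[np.round(a,4) for a in fit_sleeve(t,x,y,w2px)])
ov=p["img"].copy()
for h in sleeve_h(p,.4406,.0743,.066,w2f): cv2.polylines(ov,[np.round(h).astype(np.int32)],True,(0,255,255),1)
cv2.imwrite("pics/a1.png",ov)
E
```

```text
t 11.5 tcp [0.4419 0.0738 0.1369] rpy [-3.141e+00 -1.000e-03  6.400e-02] F [ 0.5 -0.1  0.9] w 0.0613 gf 0.0
wrist [array([0.4402, 0.0748, 0.0737]), np.float64(0.9471)]
top [array([ 0.441,  0.074, -0.5  ]), np.float64(0.0)]
top [array([0.4967, 0.3112, 0.1642]), np.float64(0.8861)]
top [array([ 0.446 ,  0.2304, -0.1017]), np.float64(0.9197)]
top [array([ 0.453 ,  0.1819, -0.7526]), np.float64(0.4875)]
```

View pics/a1.png

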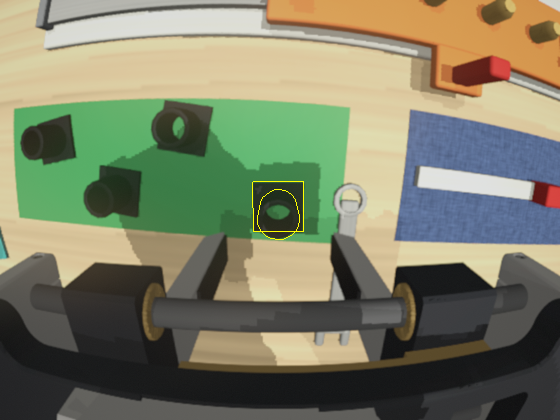

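The crop shows the black sleeve at (278,208), centred between the fingers, with the fit agreeing. The wrench ring at (350,198) is clear of the right finger.

Call:
{"name": "jog_arm", "arguments": {"motion": [[-0.15,-0.1,5,0,0,0,0.35],[-0.15,-0.1,9,0,0,0,0.35],[-0.15,-0.1,10.3,0,0,0,0.35],[-0.15,-0.1,10.3,0,0,0,0.35],[-0.15,-0.1,10.3,0,0,0,1]]}}

```text
clock: 12.22
tool_pos: [0.4405, 0.0755, 0.034]
orientation: [-3.142, -0.002, 0.065]
force: [-0.5, 0.4, 0.9]
gripper_width: 0.054
gripper_force: 0.0
```

Call:
{"name": "jog_arm", "arguments": {"motion": [[0,0,0,0,0,0,1],[0,0,0,0,0,0,1],[0,0,0,0,0,0,1],[0,0,0,0,0,0,1]]}}

```text
clock: 12.72
tool_pos: [0.4398, 0.0753, 0.0331]
orientation: [3.141, -0.001, 0.066]
force: [-1.4, -0.9, 11.4]
gripper_width: 0.0325
gripper_force: 25.0
```

Call:
{"name": "jog_arm", "arguments": {"motion": [[0,0,-3,0,0,0,1],[0,0,-7,0,0,0,1],[0,0,-12,0,0,0,1],[0,0,-14,0,0,0.076,1],[0,0,-14,0,0,0.076,1]]}}

```text
clock: 13.35
tool_pos: [0.4402, 0.0754, 0.1739]
orientation: [-3.142, -0.003, -0.011]
force: [0.7, -0.1, -0.8]
gripper_width: 0.0323
gripper_force: 25.0
```

Call:
{"name": "jog_arm", "arguments": {"motion": [[4,5,0,0,0,0,1],[8,9.7,0,0,0,0,1],[12,14.5,0,0,0,0,1],[16,19.3,0,0,0,0,1],[20.2,24.2,0,0,0,0,1]]}}

```text
clock: 13.98
tool_pos: [0.6377, -0.1682, 0.1707]
orientation: [-3.141, 0.002, -0.009]
force: [-0.0, 1.1, -0.5]
gripper_width: 0.0323
gripper_force: 25.0
```

Call:
{"name": "jog_arm", "arguments": {"motion": [[0,0,0,0,0,0,1],[0,0,0,0,0,0,1],[0,0,0,0,0,0,1]]}}

```text
clock: 14.35
tool_pos: [0.6365, -0.1652, 0.1721]
orientation: [-3.141, 0.001, -0.008]
force: [0.6, -0.1, -0.1]
gripper_width: 0.0326
gripper_force: 25.0
```

```bash
cat > held.py <<'E'
from fit import *
import sys
s=st(); x,y,z=s["tool_pos"]; a=s["orientation"][2]
p=arm.grab_frame("wrist"); q=arm.grab_frame("scene"); out=[]
for c,pr in ((p,w2f),(q,w2px)):
    ov=cv2.resize(c["img"],None,fx=3,fy=3,interpolation=cv2.INTER_CUBIC)
    P=lambda h: cv2.polylines(ov,[np.round(h*3+1).astype(np.int32)],True,(0,255,255),1)
    for h in sleeve_h(c,x,y,a,pr,z-.034): P(h)
    for d in(-.093,-.031,.031,.093): P(hull(c,ring(.6406+.0104*d,-.0762+d,.01,.04)+ring(.6406+.0104*d,-.0762+d,.006,.074),pr))
    u,v=(pr(c,(x,y,z-.04))*3).astype(int); u=min(max(u,200),1480);v=min(max(v,200),1060); out.append(ov[v-200:v+200,u-200:u+200])
cv2.imwrite("pics/"+sys.argv[1]+".png",np.hstack(out))
E
python3 held.py h1
```

```text
t 14.35 tcp [ 0.6365 -0.1652  0.1721] rpy [-3.141e+00  1.000e-03 -8.000e-03] F [ 0.6 -0.1 -0.1] w 0.0326 gf 25.0
```

View pics/h1.png

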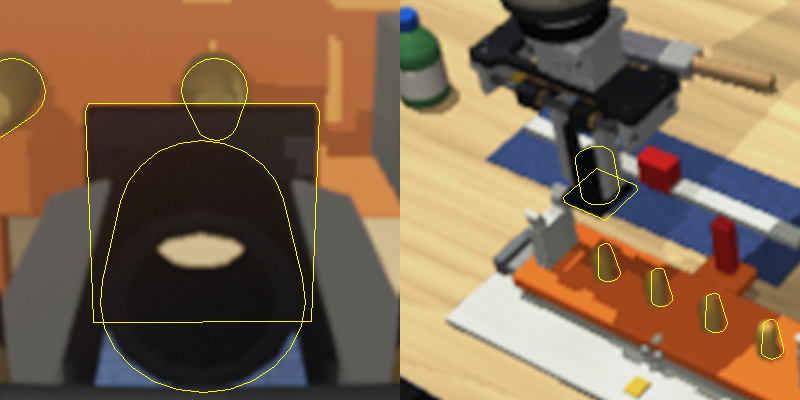

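The left crop shows the sleeve held square and upright, with the model overlay matching its flange. The spigot behind it at (215,85) matches its overlay.

Call:
{"name": "jog_arm", "arguments": {"motion": [[0.3,0.4,2,0,0,0,1],[0.3,0.4,4,0,0,0,1],[0.3,0.4,5.5,0,0,0,1],[0.3,0.4,5.5,0,0,0,1],[0.3,0.4,6.5,0,0,0,1]]}}

```text
clock: 15.08
tool_pos: [0.6408, -0.1706, 0.108]
orientation: [3.141, -0.002, -0.01]
force: [0.1, -0.9, -0.3]
gripper_width: 0.0327
gripper_force: 25.0
```

Call:
{"name": "jog_arm", "arguments": {"motion": [[0,0,0.6,0,0,0,1],[0,0,1.2,0,0,0,1],[0,0,1.8,0,0,0,1],[0,0,2.4,0,0,0,1],[0,0,2.4,0,0,0,1]]}}

```text
clock: 15.7
tool_pos: [0.6401, -0.1702, 0.083]
orientation: [-3.141, 0.0, -0.01]
force: [2.2, 1.9, -2.1]
gripper_width: 0.0325
gripper_force: 25.0
```

Call:
{"name": "jog_arm", "arguments": {"motion": [[0,0,0.4,0,0,0,1],[0,0,0.8,0,0,0,1],[0,0,1.1,0,0,0,1],[0,0,1.1,0,0,0,1]]}}

```text
clock: 16.2
tool_pos: [0.6404, -0.1705, 0.073]
orientation: [-3.142, -0.001, -0.01]
force: [-0.6, 2.2, 8.6]
gripper_width: 0.0324
gripper_force: 25.0
```

Call:
{"name": "jog_arm", "arguments": {"motion": [[0,0,0,0,0,0,0.45],[0,0,0,0,0,0,0.45],[0,0,-4,0,0,0,0.45],[0,0,-9,0,0,0,0.45],[-2,-4,-12,0,0,0,0.45]]}}

```text
clock: 16.82
tool_pos: [0.6212, -0.133, 0.1944]
orientation: [3.14, -0.002, -0.015]
force: [0.1, 0.4, 0.4]
gripper_width: 0.0519
gripper_force: 0.0
```

Call:
{"name": "jog_arm", "arguments": {"motion": [[-2,-6,0,0,0,0,0.35],[-4,-12,0,0,0,0,0.35],[-6,-18,0,0,0,0,0.35],[-8,-24,0,0,0,0.06,0.35],[-11.5,-29.3,0,0,0,0.095,0.35]]}}

```text
clock: 17.45
tool_pos: [0.5099, 0.1623, 0.1925]
orientation: [-3.141, -0.0, -0.107]
force: [0.7, -0.8, -0.6]
gripper_width: 0.0614
gripper_force: 0.0
```

Call:
{"name": "jog_arm", "arguments": {"motion": [[0,0,3,0,0,0,0.35],[0,0,5.5,0,0,0,0.35],[0,0,5.5,0,0,0,0.35],[0,0,5.5,0,0,0,0.35]]}}

```text
clock: 17.95
tool_pos: [0.511, 0.1605, 0.1383]
orientation: [-3.141, -0.0, -0.106]
force: [0.4, 0.8, 0.5]
gripper_width: 0.0609
gripper_force: 0.0
```

```bash
cat > nx.py <<'E'
from fit import *
import sys
x,y=map(float,sys.argv[1:3]); s=st(); p=arm.grab_frame("wrist")
q,i=fit_sleeve(p,x,y); a=s["orientation"][2]; d=q[:2]-s["tool_pos"][:2]
print("fit",q.round(4),round(i,3),"tx ty cm",(100*np.array([np.cos(a)*d[0]+np.sin(a)*d[1],np.sin(a)*d[0]-np.cos(a)*d[1]])).round(2),"tz",round(100*(s["tool_pos"][2]-.034),2),"wz",round(a-q[2],3))
E
python3 nx.py .5086 .1637
```

```text
t 17.95 tcp [0.511  0.1605 0.1383] rpy [-3.141 -0.    -0.106] F [0.4 0.8 0.5] w 0.0609 gf 0.0
fit [ 0.5089  0.1645 -0.1305] 0.962 tx ty cm [-0.25 -0.38] tz 10.43 wz 0.025
```

Call:
{"name": "jog_arm", "arguments": {"motion": [[-0.25,-0.4,5,0,0,0.025,0.35],[-0.25,-0.4,9,0,0,0.025,0.35],[-0.25,-0.4,10.4,0,0,0.025,0.35],[-0.25,-0.4,10.4,0,0,0.025,0.35],[-0.25,-0.4,10.4,0,0,0.025,1]]}}

```text
clock: 18.62
tool_pos: [0.5096, 0.165, 0.0351]
orientation: [-3.141, -0.002, -0.13]
force: [0.3, 0.6, 0.3]
gripper_width: 0.0545
gripper_force: 0.0
```

Call:
{"name": "jog_arm", "arguments": {"motion": [[0,0,0,0,0,0,1],[0,0,0,0,0,0,1],[0,0,0,0,0,0,1],[0,0,0,0,0,0,1]]}}

```text
clock: 19.12
tool_pos: [0.5089, 0.1647, 0.0342]
orientation: [-3.141, -0.001, -0.13]
force: [-0.9, -0.7, 8.0]
gripper_width: 0.0325
gripper_force: 25.0
```

Call:
{"name": "jog_arm", "arguments": {"motion": [[0,0,-3,0,0,0,1],[0,0,-7,0,0,0,1],[0,0,-12,0,0,0,1],[0,0,-14,0,0,-0.12,1],[0,0,-14,0,0,-0.12,1]]}}

```text
clock: 19.75
tool_pos: [0.5093, 0.1648, 0.175]
orientation: [-3.141, -0.003, -0.011]
force: [-0.9, -0.5, -0.7]
gripper_width: 0.0322
gripper_force: 25.0
```

Call:
{"name": "jog_arm", "arguments": {"motion": [[2.7,5.4,0,0,0,0,1],[5.4,10.8,0,0,0,0,1],[8,16.2,0,0,0,0,1],[10.7,21.6,0,0,0,0,1],[13.4,27.1,0,0,0,0,1]]}}

```text
clock: 20.38
tool_pos: [0.6397, -0.1094, 0.1719]
orientation: [-3.141, 0.002, -0.013]
force: [1.0, 0.7, -1.2]
gripper_width: 0.0325
gripper_force: 25.0
```

Call:
{"name": "jog_arm", "arguments": {"motion": [[0,0,0,0,0,0,1],[0,0,3,0,0,0,1],[0,0,5,0,0,0,1],[0,0,5,0,0,0,1],[0,0,5,0,0,0,1]]}}

```text
clock: 21.0
tool_pos: [0.64, -0.1073, 0.124]
orientation: [-3.142, -0.0, -0.01]
force: [-0.2, -0.1, 0.1]
gripper_width: 0.0323
gripper_force: 25.0
```

Call:
{"name": "jog_arm", "arguments": {"motion": [[0,0,1.4,0,0,0,1],[0,0,2.1,0,0,0,1],[0,0,2.8,0,0,0,1],[0,0,3.4,0,0,0,1],[0,0,4,0,0,0,1]]}}

```text
clock: 21.62
tool_pos: [0.6403, -0.1076, 0.0834]
orientation: [-3.142, -0.001, -0.01]
force: [4.3, -0.1, 1.1]
gripper_width: 0.0319
gripper_force: 25.0
```

Call:
{"name": "jog_arm", "arguments": {"motion": [[0,0,0.4,0,0,0,1],[0,0,0.8,0,0,0,1],[0,0,1.2,0,0,0,1],[0,0,1.2,0,0,0,1]]}}

```text
clock: 22.12
tool_pos: [0.6408, -0.1077, 0.0729]
orientation: [3.141, -0.002, -0.01]
force: [1.2, 0.3, 16.7]
gripper_width: 0.0325
gripper_force: 25.0
```

Call:
{"name": "jog_arm", "arguments": {"motion": [[0,0,0,0,0,0,0.45],[0,0,0,0,0,0,0.45],[0,0,-4,0,0,0,0.45],[0,0,-9,0,0,0,0.45],[-2,-4,-12,0,0,0,0.45]]}}

```text
clock: 22.75
tool_pos: [0.6207, -0.0699, 0.1932]
orientation: [3.141, -0.001, -0.015]
force: [0.3, 0.7, -0.3]
gripper_width: 0.0516
gripper_force: 0.0
```

Call:
{"name": "jog_arm", "arguments": {"motion": [[-3,-5,0,0,0,0,0.35],[-6,-10,0,0,0,0,0.35],[-9,-15,0,0,0,0,0.35],[-12,-20,0,0,0,0.04,0.35],[-15,-25,0,0,0,0.08,0.35]]}}

```text
clock: 23.38
tool_pos: [0.4713, 0.1852, 0.1914]
orientation: [3.141, 0.0, -0.092]
force: [-0.3, 0.2, 0.9]
gripper_width: 0.0612
gripper_force: 0.0
```

Call:
{"name": "jog_arm", "arguments": {"motion": [[-2.5,-4.5,0,0,0,0,0.35],[-2.5,-4.5,3,0,0,0,0.35],[-2.5,-4.5,5.5,0,0,0,0.35],[-2.5,-4.5,5.5,0,0,0,0.35],[-2.5,-4.5,5.5,0,0,0,0.35]]}}

```text
clock: 24.0
tool_pos: [0.4521, 0.2312, 0.1372]
orientation: [-3.141, -0.0, -0.09]
force: [-0.5, 1.4, 0.8]
gripper_width: 0.0612
gripper_force: 0.0
```

```bash
python3 nx.py .4464 .2325
```

```text
t 24.0 tcp [0.4521 0.2312 0.1372] rpy [-3.141 -0.    -0.09 ] F [-0.5  1.4  0.8] w 0.0612 gf 0.0
fit [ 0.4469  0.2336 -0.1137] 0.953 tx ty cm [-0.54 -0.19] tz 10.32 wz 0.023
```

Call:
{"name": "jog_arm", "arguments": {"motion": [[-0.55,-0.2,5,0,0,0.023,0.35],[-0.55,-0.2,9,0,0,0.023,0.35],[-0.55,-0.2,10.3,0,0,0.023,0.35],[-0.55,-0.2,10.3,0,0,0.023,0.35],[-0.55,-0.2,10.3,0,0,0.023,1]]}}

```text
clock: 24.68
tool_pos: [0.4475, 0.2341, 0.035]
orientation: [-3.14, -0.002, -0.113]
force: [1.0, 0.3, 0.5]
gripper_width: 0.0541
gripper_force: 0.0
```

Call:
{"name": "jog_arm", "arguments": {"motion": [[0,0,0,0,0,0,1],[0,0,0,0,0,0,1],[0,0,0,0,0,0,1],[0,0,0,0,0,0,1]]}}

```text
clock: 25.18
tool_pos: [0.447, 0.2337, 0.0342]
orientation: [-3.141, -0.001, -0.113]
force: [-0.8, -1.5, 9.1]
gripper_width: 0.0327
gripper_force: 25.0
```

Call:
{"name": "jog_arm", "arguments": {"motion": [[0,0,-3,0,0,0,1],[0,0,-7,0,0,0,1],[0,0,-12,0,0,0,1],[0,0,-14,0,0,-0.103,1],[0,0,-14,0,0,-0.103,1]]}}

```text
clock: 25.8
tool_pos: [0.4473, 0.2339, 0.175]
orientation: [-3.141, -0.003, -0.01]
force: [0.3, 0.7, -0.9]
gripper_width: 0.0327
gripper_force: 25.0
```

Call:
{"name": "jog_arm", "arguments": {"motion": [[3.3,4.6,0,0,0,0,1],[6.6,9.2,0,0,0,0,1],[9.9,13.9,0,0,0,0,1],[13.1,18.5,0,0,0,0,1],[16.4,23.1,0,0,0,0,1]]}}

```text
clock: 26.42
tool_pos: [0.6084, -0.0008, 0.1721]
orientation: [3.141, 0.002, -0.012]
force: [0.8, 1.5, -0.8]
gripper_width: 0.0323
gripper_force: 25.0
```

Call:
{"name": "jog_arm", "arguments": {"motion": [[3.3,4.65,0,0,0,0,1],[3.3,4.65,0,0,0,0,1],[3.3,4.65,3,0,0,0,1],[3.3,4.65,5,0,0,0,1],[3.3,4.65,5,0,0,0,1]]}}

```text
clock: 27.05
tool_pos: [0.6393, -0.0453, 0.1214]
orientation: [-3.141, 0.004, -0.01]
force: [-0.5, -0.1, 0.0]
gripper_width: 0.0324
gripper_force: 25.0
```

Call:
{"name": "jog_arm", "arguments": {"motion": [[0.1,0,1.2,0,0,0,1],[0.1,0,1.9,0,0,0,1],[0.1,0,2.6,0,0,0,1],[0.1,0,3.2,0,0,0,1],[0.1,0,3.8,0,0,0,1]]}}

```text
clock: 27.68
tool_pos: [0.6418, -0.0459, 0.0852]
orientation: [-3.142, -0.0, -0.01]
force: [0.2, 0.6, -1.1]
gripper_width: 0.0325
gripper_force: 25.0
```

Call:
{"name": "jog_arm", "arguments": {"motion": [[0,0,0.4,0,0,0,1],[0,0,0.8,0,0,0,1],[0,0,1.2,0,0,0,1],[0,0,1.2,0,0,0,1]]}}

```text
clock: 28.18
tool_pos: [0.6421, -0.0459, 0.0738]
orientation: [3.142, -0.001, -0.01]
force: [-0.5, 0.6, 2.0]
gripper_width: 0.0321
gripper_force: 25.0
```

Call:
{"name": "jog_arm", "arguments": {"motion": [[0,0,0.2,0,0,0,1],[0,0,0.2,0,0,0,1]]}}

```text
clock: 28.42
tool_pos: [0.6424, -0.0459, 0.0733]
orientation: [3.141, -0.002, -0.01]
force: [-7.1, -0.0, 24.7]
gripper_width: 0.0322
gripper_force: 25.0
```

Call:
{"name": "jog_arm", "arguments": {"motion": [[0,0,0,0,0,0,0.45],[0,0,0,0,0,0,0.45],[0,0,-4,0,0,0,0.45],[0,0,-9,0,0,0,0.45],[-2,-4,-12,0,0,0,0.45]]}}

```text
clock: 29.05
tool_pos: [0.6233, -0.0081, 0.1933]
orientation: [3.141, -0.002, -0.015]
force: [1.2, 1.2, -0.2]
gripper_width: 0.0515
gripper_force: 0.0
```

Call:
{"name": "jog_arm", "arguments": {"motion": [[-2,-5.5,0,0,0,0,0.35],[-4,-11,0,0,0,0,0.35],[-6,-16,0,0,0,0,0.35],[-8,-21.5,0,0,0,-0.08,0.35],[-10,-27,0,0,0,-0.16,0.35]]}}

```text
clock: 29.68
tool_pos: [0.5241, 0.2669, 0.1915]
orientation: [3.142, -0.0, 0.152]
force: [0.9, -0.1, 0.0]
gripper_width: 0.061
gripper_force: 0.0
```

Call:
{"name": "jog_arm", "arguments": {"motion": [[-3.6,-4.2,0,0,0,0,0.35],[-3.6,-4.2,3,0,0,0,0.35],[-3.6,-4.2,5.5,0,0,0,0.35],[-3.6,-4.2,5.5,0,0,0,0.35],[-3.6,-4.2,5.5,0,0,0,0.35]]}}

```text
clock: 30.3
tool_pos: [0.4834, 0.3017, 0.1373]
orientation: [-3.141, -0.0, 0.15]
force: [0.4, 0.2, 0.1]
gripper_width: 0.0611
gripper_force: 0.0
```

```bash
python3 nx.py .497 .3125
```

```text
t 30.3 tcp [0.4834 0.3017 0.1373] rpy [-3.141 -0.     0.15 ] F [0.4 0.2 0.1] w 0.0611 gf 0.0
fit [0.4978 0.3127 0.176 ] 0.957 tx ty cm [ 1.59 -0.87] tz 10.33 wz -0.026
```

Rotating back afterwards takes wz = +0.186.

Call:
{"name": "jog_arm", "arguments": {"motion": [[1.6,-0.9,3,0,0,-0.026,0.35],[1.6,-0.9,5,0,0,-0.026,0.35],[1.6,-0.9,9,0,0,-0.026,0.35],[1.6,-0.9,10.3,0,0,-0.026,0.35],[1.6,-0.9,10.3,0,0,-0.026,0.4]]}}

```text
clock: 30.98
tool_pos: [0.4971, 0.3126, 0.0335]
orientation: [3.141, 0.001, 0.176]
force: [-0.3, 0.2, 0.4]
gripper_width: 0.0572
gripper_force: 0.0
```

Call:
{"name": "jog_arm", "arguments": {"motion": [[0,0,0,0,0,0,1],[0,0,0,0,0,0,1],[0,0,0,0,0,0,1],[0,0,0,0,0,0,1],[0,0,0,0,0,0,1]]}}

```text
clock: 31.6
tool_pos: [0.498, 0.313, 0.0344]
orientation: [-3.141, -0.001, 0.176]
force: [-0.8, -0.7, 7.7]
gripper_width: 0.0322
gripper_force: 25.0
```

Call:
{"name": "jog_arm", "arguments": {"motion": [[0,0,-3,0,0,0,1],[0,0,-7,0,0,0,1],[0,0,-12,0,0,0.1,1],[0,0,-14,0,0,0.186,1],[0,0,-14,0,0,0.186,1]]}}

```text
clock: 32.22
tool_pos: [0.4982, 0.3132, 0.1752]
orientation: [-3.14, -0.003, -0.01]
force: [0.7, -0.5, -0.2]
gripper_width: 0.0323
gripper_force: 25.0
```

Call:
{"name": "jog_arm", "arguments": {"motion": [[2.9,5.3,0,0,0,0,1],[5.8,10.6,0,0,0,0,1],[8.7,15.9,0,0,0,0,1],[11.6,21.2,0,0,0,0,1],[14.5,26.5,0,0,0,0,1]]}}

```text
clock: 32.85
tool_pos: [0.6399, 0.0443, 0.1721]
orientation: [3.141, 0.002, -0.008]
force: [0.6, 0.0, 0.0]
gripper_width: 0.0326
gripper_force: 25.0
```

Call:
{"name": "jog_arm", "arguments": {"motion": [[0.2,3,0,0,0,0,1],[0.2,3,0,0,0,0,1],[0.2,3,3,0,0,0,1],[0.2,3,5,0,0,0,1],[0.2,3,5,0,0,0,1]]}}

```text
clock: 33.48
tool_pos: [0.6402, 0.017, 0.1215]
orientation: [-3.141, 0.003, -0.009]
force: [0.2, -0.2, 0.0]
gripper_width: 0.0323
gripper_force: 25.0
```

Call:
{"name": "jog_arm", "arguments": {"motion": [[0,0,1.2,0,0,0,1],[0,0,1.9,0,0,0,1],[0,0,2.6,0,0,0,1],[0,0,3.2,0,0,0,1],[0,0,3.8,0,0,0,1]]}}

```text
clock: 34.1
tool_pos: [0.6421, 0.0163, 0.0855]
orientation: [-3.141, -0.001, -0.01]
force: [3.9, -0.2, 2.0]
gripper_width: 0.0324
gripper_force: 25.0
```

Call:
{"name": "jog_arm", "arguments": {"motion": [[0,0,0.4,0,0,0,1],[0,0,0.8,0,0,0,1],[0,0,1.2,0,0,0,1],[0,0,1.3,0,0,0,1]]}}

```text
clock: 34.6
tool_pos: [0.6423, 0.0164, 0.0739]
orientation: [3.141, -0.002, -0.01]
force: [-4.3, -2.0, 29.9]
gripper_width: 0.0323
gripper_force: 25.0
```

Call:
{"name": "jog_arm", "arguments": {"motion": [[0,0,0,0,0,0,0.45],[0,0,0,0,0,0,0.45],[0,0,-4,0,0,0,0.45],[0,0,-9,0,0,0,0.45],[-3,2,-14,0,0,0,0.3]]}}

```text
clock: 35.22
tool_pos: [0.6113, -0.0021, 0.2133]
orientation: [-3.14, 0.001, -0.008]
force: [-0.4, -0.8, 1.5]
gripper_width: 0.0581
gripper_force: 0.0
```

Call:
{"name": "jog_arm", "arguments": {"motion": [[-3,3.5,-1,0,0,0,0.3],[-6,7,-2,0,0,0,0.3],[-9,10.5,-3,0,0,0,0.3],[-12,14,-4,0,0,-0.01,0.3],[-12,14,-4,0,0,-0.01,0.3]]}}

```text
clock: 35.85
tool_pos: [0.4878, -0.145, 0.253]
orientation: [3.14, 0.0, -0.005]
force: [0.4, 1.1, 0.3]
gripper_width: 0.0658
gripper_force: 0.0
```

```bash
python3 - <<'E'
from fit import *
s=st(); p=arm.grab_frame("wrist"); im=p["img"]
h=cv2.cvtColor(im,cv2.COLOR_BGR2HSV).astype(int)
redm=((h[...,0]<5)|(h[...,0]>174))&(h[...,1]>130)&(h[...,2]>90)
for ss,c,m in comps(redm,60):
    v,u=np.nonzero(m&(im[...,2]>=185)); 
    if len(u): print("red",ss,f2w(p,u.mean(),v.mean(),.036).round(4),f2w(p,u.mean(),v.mean(),.099).round(4))
d=arm.outline_of(p,"bar")
if d:
    d=d[0]; print(round(d["confidence"],2),np.round(d["rect"]))
    v,u=np.nonzero(d["pixels"]); W=np.array([f2w(p,a,b,.01)[:2] for a,b in zip(u[::7],v[::7])]); print("bar y range",W[:,1].min().round(3),W[:,1].max().round(3))
    k=np.polyfit(W[:,1],W[:,0],1); print("bar x=k y+c",k.round(4))
ov=p["img"].copy()
for dd in(-.093,-.031,.031,.093):
    for hh in sleeve_h(p,.6413+.0104*dd,-.0768+dd,-.0104,w2f,.04): cv2.polylines(ov,[np.round(hh).astype(np.int32)],True,(0,255,255),1)
cv2.imwrite("pics/b1.png",cv2.resize(ov[0:300],(800,429)))
E
```

```text
t 35.85 tcp [ 0.4878 -0.145   0.253 ] rpy [ 3.14   0.    -0.005] F [0.4 1.1 0.3] w 0.0658 gf 0.0
red [198 106  19  15 258] [ 0.5785 -0.0619  0.036 ] [ 0.575  -0.0758  0.099 ]
red [332 183  33  23 715] [ 0.4792 -0.2301  0.036 ] [ 0.4924 -0.2157  0.099 ]
0.74 [206. 180. 463. 205.]
bar y range -0.404 -0.057
bar x=k y+c [0.0107 0.4813]
```

View pics/b1.png

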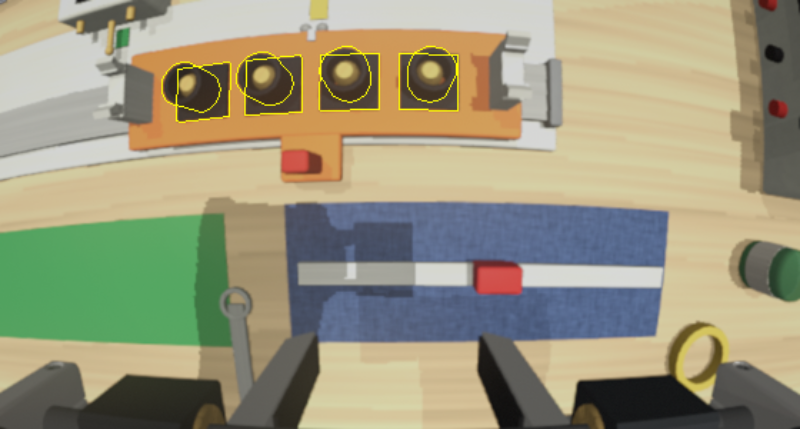

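The picture shows all four sleeves fully down on the spigots, with their flanges matching the seated overlay. The bar is on the blue mat with its grip block at (497,278), not displaced.

Call:
{"name": "jog_arm", "arguments": {"motion": [[-0.5,4.5,3,0,0,0.005,0.3],[-0.9,8.55,6,0,0,0.005,0.3],[-0.9,8.55,10,0,0,0.005,0.3],[-0.9,8.55,15,0,0,0.005,0.3],[-0.9,8.55,15,0,0,0.005,0.3]], "newtons": 45}}

```text
clock: 36.58
tool_pos: [0.4793, -0.2257, 0.0994]
orientation: [-3.138, 0.006, -0.003]
force: [0.3, 0.3, 1.0]
gripper_width: 0.0657
gripper_force: 0.0
```

Call:
{"name": "jog_arm", "arguments": {"motion": [[0,0,4,0,0,0,0.3],[0,0,6.6,0,0,0,0.3],[0,0,6.6,0,0,0,0.3],[0,0,6.6,0,0,0,1],[0,0,6.6,0,0,0,1]]}}

```text
clock: 37.2
tool_pos: [0.4818, -0.2279, 0.0381]
orientation: [3.141, -0.002, -0.005]
force: [-0.1, -0.2, -0.2]
gripper_width: 0.0491
gripper_force: 0.0
```

Call:
{"name": "jog_arm", "arguments": {"motion": [[0,0,0,0,0,0,1],[0,0,0,0,0,0,1],[0,0,0,0,0,0,1]]}}

```text
clock: 37.58
tool_pos: [0.4815, -0.2281, 0.0376]
orientation: [3.141, -0.001, -0.005]
force: [-1.4, -0.3, 11.8]
gripper_width: 0.0399
gripper_force: 45.0
```

Call:
{"name": "jog_arm", "arguments": {"motion": [[0,0,-3,0,0,0,1],[0,0,-8,0,0,0,1],[0,0,-13,0,0,0,1],[0,0,-17,0,0,0,1],[2,-2,-17,0,0,0.005,1]]}}

```text
clock: 38.2
tool_pos: [0.5015, -0.2096, 0.2101]
orientation: [3.139, -0.004, -0.014]
force: [-1.1, -0.4, -2.5]
gripper_width: 0.0395
gripper_force: 45.0
```

Call:
{"name": "jog_arm", "arguments": {"motion": [[3.5,-3.3,0,0,0,0,1],[7,-6.6,0,0,0,0,1],[10.5,-10,0,0,0,0,1],[14.2,-13.2,0,0,0,0,1],[14.2,-13.2,0,0,0,0,1]]}}

```text
clock: 38.83
tool_pos: [0.646, -0.0733, 0.2062]
orientation: [-3.14, -0.0, -0.006]
force: [-0.3, -0.5, -2.4]
gripper_width: 0.0395
gripper_force: 45.0
```

Call:
{"name": "jog_arm", "arguments": {"motion": [[0,0,2.5,0,0,0,1],[0,0,5,0,0,0,1],[0,0,5,0,0,0,1],[0,0,5,0,0,0,1]]}}

```text
clock: 39.33
tool_pos: [0.6445, -0.0776, 0.1575]
orientation: [3.142, -0.001, -0.011]
force: [-0.1, 0.1, -0.8]
gripper_width: 0.0397
gripper_force: 45.0
```

```bash
python3 - <<'E'
from fit import *
s=st(); x,y,z=s["tool_pos"]; p=arm.grab_frame("wrist"); q=arm.grab_frame("scene")
cv2.imwrite("pics/c1.png",np.vstack([p["img"][40:340],q["img"][150:340]]))
zb=z-.0376
# bar far (rear) top edge, columns left and right of the block
g=p["img"].astype(int).min(2)
for c in (p,):
  for dy in(-.15,-.1,.1,.15):
    for off in(-.003,0,.003):
        print(dy,off,w2f(c,(x+off+.01,y+dy,zb+.01)).round(1),w2f(c,(x+off-.01,y+dy,zb+.01)).round(1))
E
```

```text
t 39.33 tcp [ 0.6445 -0.0776  0.1575] rpy [ 3.142e+00 -1.000e-03 -1.100e-02] F [-0.1  0.1 -0.8] w 0.0397 gf 45.0
-0.15 -0.003 [492.2 228.5] [487.6 255. ]
-0.15 0 [492.9 224.4] [488.3 251.1]
-0.15 0.003 [493.5 220.3] [489.  247.2]
-0.1 -0.003 [433.  231.2] [429.1 259.7]
-0.1 0 [433.6 226.8] [429.8 255.5]
-0.1 0.003 [434.1 222.3] [430.4 251.3]
0.1 -0.003 [124.7 234.5] [129.2 262.9]
0.1 0 [124.1 230.1] [128.5 258.7]
0.1 0.003 [123.4 225.7] [127.8 254.6]
0.15 -0.003 [ 65.6 233.1] [ 70.8 259.5]
0.15 0 [ 64.8 229. ] [ 70.  255.6]
0.15 0.003 [ 64.1 224.9] [ 69.2 251.7]
```

View pics/c1.png

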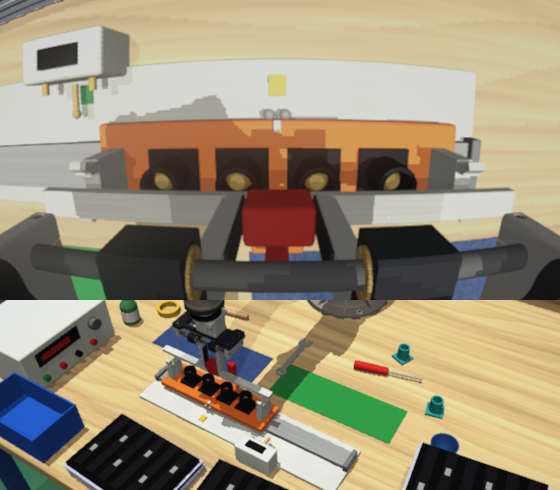

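The wrist view shows the held bar just above the carrier, its rear top edge near row 230 of the full frame. Next I'll measure that edge precisely.

```bash
python3 - <<'E'
from fit import *
from scipy.optimize import brentq
s=st(); x,y,z=s["tool_pos"]; p=arm.grab_frame("wrist"); zt=z-.0276
b=p["img"].astype(int)
for u in (70,110,125,140,160,410,425,435,470,490):
    col=b[205:285,u].mean(1); print(u,[(int(i)+205,int(np.diff(col)[i])) for i in np.argsort(-abs(np.diff(col)))[:4]])
    for i in sorted(np.argsort(-abs(np.diff(col)))[:3]):
        w=f2w(p,u,205+i+.5,zt); print("   x rel",round(w[0]-x-.011*(w[1]-y),4),"y rel",round(w[1]-y,3),end=";")
    print()
E
```

```text
t 39.42 tcp [ 0.6448 -0.0775  0.1578] rpy [ 3.141e+00 -2.000e-03 -1.100e-02] F [ 0.2  0.6 -1.9] w 0.0396 gf 45.0
70 [(231, 44), (230, 38), (227, -31), (256, -17)]
   x rel 0.0096 y rel 0.145;   x rel 0.0074 y rel 0.145;   x rel 0.0067 y rel 0.146;
110 [(279, -49), (280, -35), (278, -30), (232, 25)]
   x rel -0.0271 y rel 0.118;   x rel -0.0279 y rel 0.118;   x rel -0.0287 y rel 0.118;
125 [(265, -48), (264, -44), (233, 22), (266, -21)]
   x rel 0.0066 y rel 0.1;   x rel -0.0155 y rel 0.103;   x rel -0.0162 y rel 0.104;
140 [(264, -36), (265, -28), (233, 27), (263, -17)]
   x rel 0.0069 y rel 0.089;   x rel -0.0148 y rel 0.092;   x rel -0.0156 y rel 0.092;
160 [(265, -37), (266, -31), (213, 27), (228, -23)]
   x rel 0.0202 y rel 0.073;   x rel -0.0148 y rel 0.077;   x rel -0.0156 y rel 0.077;
410 [(265, -74), (264, -50), (233, 44), (266, -38)]
   x rel 0.007 y rel -0.083;   x rel -0.0146 y rel -0.086;   x rel -0.0154 y rel -0.086;
425 [(264, -75), (233, 47), (263, -45), (265, -44)]
   x rel 0.0067 y rel -0.094;   x rel -0.0145 y rel -0.097;   x rel -0.0152 y rel -0.097;
435 [(268, -60), (267, -40), (269, -39), (233, 38)]
   x rel -0.0179 y rel -0.106;   x rel -0.0187 y rel -0.106;   x rel -0.0195 y rel -0.106;
470 [(231, 44), (232, 36), (213, 33), (279, -27)]
   x rel 0.0198 y rel -0.128;   x rel 0.0071 y rel -0.13;   x rel 0.0064 y rel -0.13;
490 [(231, 45), (230, 38), (227, -37), (228, -31)]
   x rel 0.0095 y rel -0.148;   x rel 0.0073 y rel -0.148;   x rel 0.0065 y rel -0.148;
```

The bar's centre sits 3 mm behind the tool as predicted, which puts it over the notches and square to the rail. Lowering it now.

Call:
{"name": "jog_arm", "arguments": {"motion": [[0,0,0.8,0,0,0,1],[0,0,1.5,0,0,0,1],[0,0,2.1,0,0,0,1],[0,0,2.6,0,0,0,1],[0,0,2.9,0,0,0,1]]}}

```text
clock: 40.1
tool_pos: [0.6443, -0.0772, 0.1274]
orientation: [-3.142, 0.0, -0.01]
force: [-9.9, -0.1, 30.6]
gripper_width: 0.0392
gripper_force: 45.0
```

Call:
{"name": "jog_arm", "arguments": {"motion": [[0,0,0.2,0,0,0,1],[0,0,0.2,0,0,0,1]]}}

```text
clock: 40.35
tool_pos: [0.6444, -0.0772, 0.1275]
orientation: [3.141, -0.001, -0.01]
force: [-11.7, 1.0, 25.1]
gripper_width: 0.0399
gripper_force: 45.0
```

Call:
{"name": "jog_arm", "arguments": {"motion": [[0,0,0,0,0,0,0.3],[0,0,0,0,0,0,0.3],[0,0,-4,0,0,0,0.3],[-4,0,-9,0,0,0,0.3],[-10,0,-11,0,0,0,0.3]]}}

```text
clock: 40.98
tool_pos: [0.5468, -0.0758, 0.2368]
orientation: [-3.141, -0.003, -0.01]
force: [-0.2, -0.9, 0.4]
gripper_width: 0.0657
gripper_force: 0.0
```

Call:
{"name": "jog_arm", "arguments": {"motion": [[0,0,0,0,0,0,0.3],[0,0,0,0,0,0,0.3]]}}

```text
clock: 41.22
tool_pos: [0.5466, -0.0765, 0.235]
orientation: [3.141, -0.001, -0.011]
force: [0.9, 0.5, -0.7]
gripper_width: 0.0654
gripper_force: 0.0
```

```bash
python3 - <<'E'
from fit import *
s=st(); p=arm.grab_frame("wrist"); q=arm.grab_frame("scene"); im=p["img"]
h=cv2.cvtColor(im,cv2.COLOR_BGR2HSV).astype(int)
redm=((h[...,0]<5)|(h[...,0]>174))&(h[...,1]>130)&(h[...,2]>90)
for ss,c,m in comps(redm,60):
    v,u=np.nonzero(m&(im[...,2]>=185)); 
    if len(u): print("red",ss,f2w(p,u.mean(),v.mean(),.126).round(4),f2w(p,u.mean(),v.mean(),.099).round(4))
a=cv2.resize(im[40:200],(800,229)); u,v=w2px(q,(.64,-.077,.08)).astype(int)
b=cv2.resize(q["img"][v-50:v+50,u-115:u+115],(800,348),interpolation=cv2.INTER_CUBIC)
cv2.imwrite("pics/d1.png",np.vstack([a,b]))
E
```

```text
t 41.23 tcp [ 0.5466 -0.0765  0.235 ] rpy [ 3.141e+00 -1.000e-03 -1.100e-02] F [ 0.9  0.5 -0.7] w 0.0654 gf 0.0
red [ 254   86   49   29 1336] [ 0.6406 -0.0771  0.126 ] [ 0.6431 -0.0771  0.099 ]
```

View pics/d1.png

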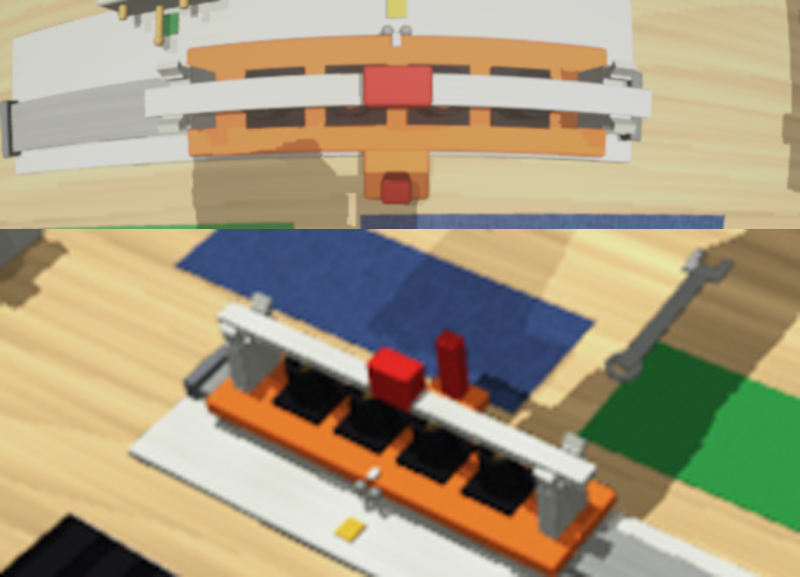

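The crops show the bar seated in both notches and centred over the four sleeves, with the carrier at the yellow mark. Next I pinch the post and slide the carrier.

Call:
{"name": "jog_arm", "arguments": {"motion": [[2.8,0,0,0,0,0,0.3],[2.8,-0.05,5,0,0,0,0.3],[2.8,-0.05,10,0,0,0,0.3],[2.8,-0.05,14.5,0,0,0,0.3],[2.8,-0.05,14.5,0,0,0,0.3]], "newtons": 25}}

```text
clock: 41.95
tool_pos: [0.5724, -0.0754, 0.0862]
orientation: [-3.14, 0.007, -0.01]
force: [0.0, 0.6, -0.6]
gripper_width: 0.0658
gripper_force: 0.0
```

Call:
{"name": "jog_arm", "arguments": {"motion": [[0,0,0,0,0,0,1],[0,0,0,0,0,0,1],[0,0,0,0,0,0,1],[0,0,0,0,0,0,1],[0,0,0,0,0,0,1]]}}

```text
clock: 42.58
tool_pos: [0.5744, -0.0753, 0.0902]
orientation: [-3.141, -0.001, -0.01]
force: [-2.2, 1.5, 5.1]
gripper_width: 0.0202
gripper_force: 25.1
```

Call:
{"name": "jog_arm", "arguments": {"motion": [[0,-0.5,0,0,0,0,1],[0,-1.5,0,0,0,0,1],[0,-3,0,0,0,0,1],[0,-4.7,0,0,0,0,1],[0,-6.4,0,0,0,0,1]]}}

```text
clock: 43.2
tool_pos: [0.5751, -0.0118, 0.0902]
orientation: [3.141, -0.001, -0.011]
force: [-1.0, -1.7, 4.1]
gripper_width: 0.0199
gripper_force: 25.0
```

Call:
{"name": "jog_arm", "arguments": {"motion": [[0,-1.7,0,0,0,0,1],[0,-3.4,0,0,0,0,1],[0,-5.1,0,0,0,0,1],[0,-6.8,0,0,0,0,1],[0,-8.5,0,0,0,0,1]]}}

```text
clock: 43.82
tool_pos: [0.5761, 0.0734, 0.0902]
orientation: [3.141, -0.001, -0.011]
force: [1.8, -2.1, 3.5]
gripper_width: 0.0197
gripper_force: 25.0
```

Call:
{"name": "jog_arm", "arguments": {"motion": [[0,-1.4,0,0,0,0,1],[0,-2.5,0,0,0,0,1],[0,-3.5,0,0,0,0,1],[0,-4.3,0,0,0,0,1],[0,-4.9,0,0,0,0,1]]}}

```text
clock: 44.45
tool_pos: [0.5766, 0.1221, 0.0902]
orientation: [3.141, -0.001, -0.01]
force: [0.2, -2.3, 6.7]
gripper_width: 0.0199
gripper_force: 25.0
```

Call:
{"name": "jog_arm", "arguments": {"motion": [[0,-0.2,0,0,0,0,1],[0,-0.2,0,0,0,0,1],[0,-0.2,0,0,0,0,1]]}}

```text
clock: 44.82
tool_pos: [0.5766, 0.1246, 0.0902]
orientation: [-3.141, -0.001, -0.01]
force: [0.8, 1.8, 6.5]
gripper_width: 0.02
gripper_force: 25.0
```

Call:
{"name": "jog_arm", "arguments": {"motion": [[0,0,0,0,0,0,0.3],[0,0,0,0,0,0,0.3],[0,0,0,0,0,0,0.3],[0,0,-5,0,0,0,0.3],[-3,0,-11,0,0,0,0.3]]}}

```text
clock: 45.45
tool_pos: [0.5484, 0.1241, 0.1962]
orientation: [-3.141, 0.002, -0.011]
force: [1.0, 0.2, -0.2]
gripper_width: 0.0646
gripper_force: 0.0
```

Call:
{"name": "jog_arm", "arguments": {"motion": [[0,0,-4,0,0,0,0.3],[0,0,-4,0,0,0,0.3],[0,0,-4,0,0,0,0.3],[0,0,-4,0,0,0,0.3]]}}

```text
clock: 45.95
tool_pos: [0.5478, 0.124, 0.2344]
orientation: [3.141, 0.002, -0.01]
force: [-0.6, -0.4, 0.1]
gripper_width: 0.0658
gripper_force: 0.0
```

```bash
python3 - <<'E'
from fit import *
s=st(); p=arm.grab_frame("wrist"); q=arm.grab_frame("scene"); im=p["img"]
h=cv2.cvtColor(im,cv2.COLOR_BGR2HSV).astype(int)
redm=((h[...,0]<5)|(h[...,0]>174))&(h[...,1]>130)&(h[...,2]>90)
for ss,c,m in comps(redm,60):
    v,u=np.nonzero(m&(im[...,2]>=170)); 
    if len(u): print("red",ss,f2w(p,u.mean(),v.mean(),.126).round(4),f2w(p,u.mean(),v.mean(),.099).round(4))
a=cv2.resize(im[0:180,100:460],(800,400),interpolation=cv2.INTER_CUBIC); u,v=w2px(q,(.64,.123,.08)).astype(int)
b=cv2.resize(q["img"][v-35:v+35,u-100:u+100],(800,200),interpolation=cv2.INTER_CUBIC)
cv2.imwrite("pics/e1.png",np.vstack([a,b]))
E
```

```text
t 45.95 tcp [0.5478 0.124  0.2344] rpy [ 3.141e+00  2.000e-03 -1.000e-02] F [-0.6 -0.4  0.1] w 0.0658 gf 0.0
red [ 255   84   49   29 1345] [0.6429 0.1227 0.126 ] [0.6455 0.1225 0.099 ]
red [268 164  20  16 295] [0.5867 0.1244 0.126 ] [0.5835 0.1245 0.099 ]
red [185 336  54  19 747] [0.4012 0.2041 0.126 ] [0.3792 0.2122 0.099 ]
```

View pics/e1.png

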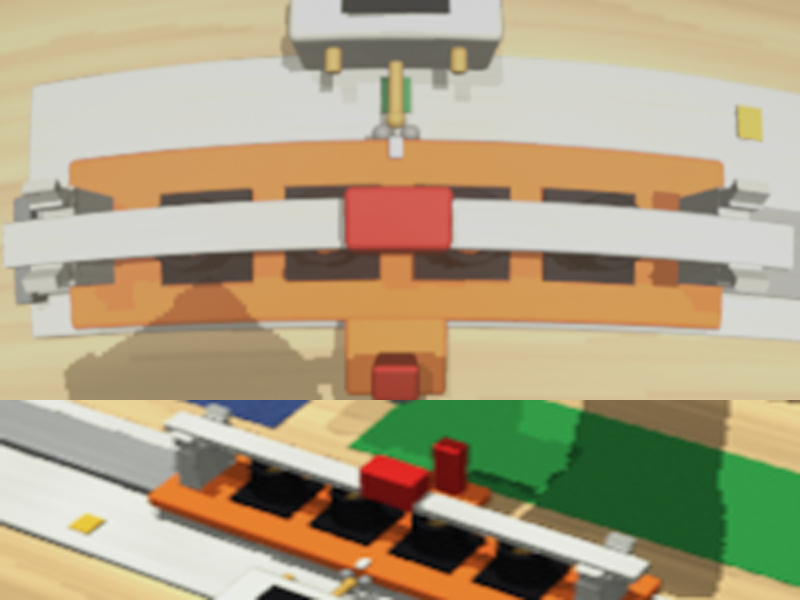

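The pointer at (396,147) is level with the plunger at (396,95), which sits between the two bumps. The bar is seated in both notches and centred, and all four sleeves are home.

```bash
python3 -c "
from rig import arm
print(arm.finish_job())"
```

```text
the job is handed in; nothing more can be done
None
```

I handed the job in at about 46 s of robot time: all four sleeves are down on their spigots, the bar is back in both notches and centred, and the carrier is clicked into the test station, with nothing else on the bench moved on purpose.

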